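Kit rubber feet into a carrying caddy

TASK

Lift the cover off the blue parts bin by its handle and lay it on the grey rest pad. Then put every rubber foot from the bin into the yellow caddy where the caddy stands, and only when all are in carry the caddy by its handle to the aluminium outgoing tray and set it flat inside the rim. Finish with the cover seated back on the bin, and leave the remote, the screwdriver and the jar alone.

Things in the scene. Friction and masses are not known exactly. Their poses are not given: they have to be found in the camera images.
- bin: fixed open blue parts bin, 274 (x) x 110 (y) x 42 mm high, walls and floor 5 mm; two dividers of full height and 5 mm thick cross it, making three compartments side by side along its x, each about 85 (x) x 100 (y) mm. Origin: centre of its underside, on the table; z up. Each compartment may hold up to two feet side by side along y.
- cover: loose grey cover of the bin, 0.17-0.33 kg: plate 274 (x) x 110 (y) x 6 mm, origin at the centre of the plate's underside, z up. 125 mm from the centre, near each x end, a strip 6 x 92 mm hangs 8 mm down. Seated, the strips lie inside the bin's end walls (4 mm of play), the plate on its rim, x along the bin's x either way round, origin 42 mm above the bin's. On the pad it stands on the strips.
- cover_grip (a point): middle of the cover's black handle: a bar 12 mm in diameter and 90 mm long along the cover's x, its axis 46 mm above the plate's underside (40 mm above its top), on an upright at each end
- foot0: black rubber foot (one of up to six of the same kind; only some are present), a block 24 (x) x 30 (y) x 24 (z) mm, 25 g; origin at the centre of its underside. At the start it stands upright on the bin's floor, roughly square to the bin; its 24 mm x width lies along the bin's x.
- foot1: black rubber foot (one of up to six of the same kind; only some are present), a block 24 (x) x 30 (y) x 24 (z) mm, 25 g; origin at the centre of its underside. At the start it stands upright on the bin's floor, roughly square to the bin; its 24 mm x width lies along the bin's x.
- foot2: black rubber foot (one of up to six of the same kind; only some are present), a block 24 (x) x 30 (y) x 24 (z) mm, 25 g; origin at the centre of its underside. At the start it stands upright on the bin's floor, roughly square to the bin; its 24 mm x width lies along the bin's x.
- foot3: black rubber foot (one of up to six of the same kind; only some are present), a block 24 (x) x 30 (y) x 24 (z) mm, 25 g; origin at the centre of its underside. At the start it stands upright on the bin's floor, roughly square to the bin; its 24 mm x width lies along the bin's x.
- foot4: black rubber foot (one of up to six of the same kind; only some are present), a block 24 (x) x 30 (y) x 24 (z) mm, 25 g; origin at the centre of its underside. At the start it stands upright on the bin's floor, roughly square to the bin; its 24 mm x width lies along the bin's x.
- foot5: black rubber foot (one of up to six of the same kind; only some are present), a block 24 (x) x 30 (y) x 24 (z) mm, 25 g; origin at the centre of its underside. At the start it stands upright on the bin's floor, roughly square to the bin; its 24 mm x width lies along the bin's x.
- caddy: loose yellow carrying caddy, 0.35 kg (varies by a third): an open box 160 (x) x 124 (y) x 50 mm high, walls 4 mm, floor 4 mm thick, with an arch handle over its middle. Origin: centre of its underside, z up. The two openings before and behind the handle are each about 70 (x) x 116 (y) mm.
- caddy_grip (a point): middle of the caddy's steel handle: a bar 12 mm in diameter and 120 mm long along the caddy's y, its axis 104 mm above the caddy's underside, on an upright at each side wall
- tray: fixed aluminium outgoing tray, 206 (x) x 170 (y) x 18 mm high, walls and floor 5 mm, inside 196 x 160 mm. Origin: centre of its underside, on the table. The caddy fits with its x along the tray's x, either way round, with 18 mm of play each way.
- pad: fixed grey rest pad for the cover, 260 (x) x 120 (y) x 4 mm thick; origin at the centre of its underside, on the table
- remote: bystander: mint green remote control, 45 x 150 x 16 mm, origin at the centre of its underside; leave alone
- driver: bystander: red-handled screwdriver lying on the table beyond the work, about 200 mm long and 26 mm thick; leave alone
- jar: bystander: jar, 56 mm in diameter, 75 mm high, origin at the centre of its underside, to the robot's right; leave alone

How it is judged (in metres and radians):
On the way, in this order (a step that is already met when the one before it is completed fails the run):
1. the cover lies on the rest pad, let go (horizontal distance between cover and pad below 0.06 m and height (world z) of cover below 0.025 m and angle between cover's own z axis and vertical below 0.12 rad and contact force between cover and the fingers below 0.2 N), for 0.2 s.
2. every foot is in the caddy while the caddy still stands on the table, outside the tray (x of foot0 in the frame of caddy between -0.085 and 0.085 m and y of foot0 in the frame of caddy between -0.066 and 0.066 m and z of foot0 in the frame of caddy between -0.005 and 0.055 m and x of foot1 in the frame of caddy between -0.085 and 0.085 m and y of foot1 in the frame of caddy between -0.066 and 0.066 m and z of foot1 in the frame of caddy between -0.005 and 0.055 m and x of foot2 in the frame of caddy between -0.085 and 0.085 m and y of foot2 in the frame of caddy between -0.066 and 0.066 m and z of foot2 in the frame of caddy between -0.005 and 0.055 m and x of foot3 in the frame of caddy between -0.085 and 0.085 m and y of foot3 in the frame of caddy between -0.066 and 0.066 m and z of foot3 in the frame of caddy between -0.005 and 0.055 m and x of foot4 in the frame of caddy between -0.085 and 0.085 m and y of foot4 in the frame of caddy between -0.066 and 0.066 m and z of foot4 in the frame of caddy between -0.005 and 0.055 m and x of foot5 in the frame of caddy between -0.085 and 0.085 m and y of foot5 in the frame of caddy between -0.066 and 0.066 m and z of foot5 in the frame of caddy between -0.005 and 0.055 m and horizontal distance between caddy and tray above 0.1 m and height (world z) of caddy below 0.01 m and contact force between each of foot0, foot1, foot2, foot3, foot4, foot5 and the fingers below 0.2 N), for 0.2 s.
3. the caddy is lifted clear of the table by its handle (height (world z) of caddy above 0.02 m and distance between the grasp point and caddy_grip below 0.04 m), for 0.2 s.
At the end, for the whole second after the job is handed in: All feet are inside the caddy; the caddy stands flat on the tray floor (centre within 30 mm each way, tilt under 0.06 rad); the cover is seated on the bin (centres within 12 mm, 36 to 46 mm above the bin's underside, turned under 0.09, tilted under 0.04 rad); all at rest and let go (x of foot0 in the frame of caddy between -0.085 and 0.085 m and y of foot0 in the frame of caddy between -0.066 and 0.066 m and z of foot0 in the frame of caddy between -0.005 and 0.055 m and x of foot1 in the frame of caddy between -0.085 and 0.085 m and y of foot1 in the frame of caddy between -0.066 and 0.066 m and z of foot1 in the frame of caddy between -0.005 and 0.055 m and x of foot2 in the frame of caddy between -0.085 and 0.085 m and y of foot2 in the frame of caddy between -0.066 and 0.066 m and z of foot2 in the frame of caddy between -0.005 and 0.055 m and x of foot3 in the frame of caddy between -0.085 and 0.085 m and y of foot3 in the frame of caddy between -0.066 and 0.066 m and z of foot3 in the frame of caddy between -0.005 and 0.055 m and x of foot4 in the frame of caddy between -0.085 and 0.085 m and y of foot4 in the frame of caddy between -0.066 and 0.066 m and z of foot4 in the frame of caddy between -0.005 and 0.055 m and x of foot5 in the frame of caddy between -0.085 and 0.085 m and y of foot5 in the frame of caddy between -0.066 and 0.066 m and z of foot5 in the frame of caddy between -0.005 and 0.055 m and x of caddy in the frame of tray between -0.03 and 0.03 m and y of caddy in the frame of tray between -0.03 and 0.03 m and z of caddy in the frame of tray between 0 and 0.011 m and angle between caddy's own z axis and vertical below 0.06 rad and z of cover in the frame of bin between 0.036 and 0.046 m and horizontal distance between cover and bin below 0.012 m and angle between the x axis of cover and the x axis of bin, either way round below 0.09 rad and angle between cover's own z axis and vertical below 0.04 rad and linear speed of each of caddy, cover below 0.02 m/s); the robot touches nothing.
It fails at once if the remote control is moved more than 30 mm (distance of remote from where it was at the start of the episode above 0.03 m).
It fails at once if the screwdriver is moved more than 30 mm (distance of driver from where it was at the start of the episode above 0.03 m).
It fails at once if the jar is moved more than 30 mm (distance of jar from where it was at the start of the episode above 0.03 m).
Of foot0, foot1, foot2, foot3, foot4, foot5 only 4 to 6 are there at a start; the rules pass over those that are not, and their reading is None.
At some moment in a run one of caddy may be knocked a few centimetres aside while the robot is not near it.
Once in a run the grip may slacken for a moment while it holds something.
It also fails if it takes over 210 s, if anything falls off the work surface, if the arm or the gripper's body presses on something with over 40 N, if the wrist force passes 120 N, or if a joint passes its speed limit or range.

ROBOT

A 7-joint arm with a two-finger parallel gripper is mounted at the origin on the work surface. World frame = base frame: x ahead of the robot, y to its left, z up, the work surface at z = 0. Lengths are in m, angles in degrees, forces in N, time in s.
With the tool pointing down it reaches from about 0.425 to 0.875 m from the base axis. Payload 4.7 kg.
Tool frame: the origin (TCP) lies at the centre of the arm's flange, where the gripper is bolted on; the fingertips stand 182 mm ahead of it and the grasp point (between the pads) lies 164 mm ahead of it (env.grip_depth is the distance from the TCP to the grasp point, in m); z points along the fingers, y is the line along which they close (so a half turn about z gives the same grasp; the last joint's range is limited). The gripper opens to 87 mm and grips with 3 to 60 N. Pads are 19 mm wide; open, the fingers measure 117 mm over their backs; the gripper's body (75 mm by 190 mm) begins 51 mm behind the grasp point.
Start: joints at [-70.755, 18.392, -4.016, 83.108, 1.295, 78.541, -3.26], TCP at [0.206, 0.617, 0.405] pointing down, gripper open.
Joint ranges: [-163.93, 163.93], [-17.29, 119.83], [-79.2, 71.16], [3.27, 140.29], [-89.18, 269.18], [5.43, 117.66], [-154.24, 154.24]. Speed limits (degrees/s): [147.25, 147.25, 180, 180, 180, 180, 180].

INTERFACE

Orientations are given as [roll, pitch, yaw] about the fixed x, y, z axes, in that order (R = Rz(yaw) Ry(pitch) Rx(roll)).
In Python, from cell import env gives the robot as it stands. The module is installed in compiled form; this text tells all that it offers.
- The arm moves only by the tool send_rows, never from a script. Its arguments are lists of equal length, an entry for each row: "xyz": the shift along the tool's x, y, z in m, a list of three; "rotation": the turn, a rotation vector about the tool's x, y, z in rad, a list of three; "jaw": the opening, from 0 (shut) to 1 (fully open). A call has 1 to 20 rows; each row shifts and turns the commanded pose from where the row before left it, along the tool's axes as they then stand; what a row does not reach is not made up. A row lasts 1/10 s, in which the tool goes at most 50 mm and 8.59 degrees, less where a joint would pass 70% of its speed; a pose out of reach is approached as far as the arm can. A call is refused whole if a number of a shift passes 0.05 or a number of a turn 0.15, either way. A call with a gripper value outside its range is refused whole. The fingers move at their own pace and stop on an object; "newtons" is the grip in N (left out, the last holds). Time passes only in rows, so rows that do not move let the fingers close. It gives the time, the measured TCP pose, the force, the opening and the grip force at its end, in the units of the state.
- env.get_obs(): the state, without advancing time (a new reading comes with each control period).
- env.read_camera(name): name is "scene" or "side" or "wrist"; returns a dict with "image" (480x640x3 uint8, blue, green, red), "fx", "fy", "cx", "cy" (pixels), "R" (3x3) and "t" (3): a world point X has camera coordinates R X + t. Camera axes: x right, y down, z forward; pixel columns grow to the right and rows downward; lengths in m; the calibration is good to about 2 mm. A picture is of the moment at which its call begins. There is no depth.
- env.sign_off(): hands the job in; it is judged then, once.
The state is a dict: "time_s": time; "qpos": joint angles; "joint_velocities": joint speeds; "effort": joint torques, N m; "tool_pos": TCP position; "tool_rot": TCP orientation; "force": force on the tool from outside, world axes, zero at the start; "wrist_torque": the same for the moment, N m; "grip_width": finger opening in m; "grasp_force": force on a finger pad.
Only numpy, scipy, OpenCV 4.12 (cv2) and the standard library are available. Lean on these libraries where they do the work, as an engineer would, in place of code of your own. Each camera call takes 0.05 s, during which the arm holds its last target. There are 200 camera calls.

## Working session

There is one attempt and no reset: what is moved stays moved. The work goes in short steps, Python scripts to look and compute and a tool call to move; the robot and the scene stay as the last step left them, time stands still between calls to the robot, and variables do not carry over. Pictures are saved under pics/ and viewed, at most 17 in all, crops included, and the job is handed in when it is done.

Besides the shell and the picture viewer there is one more tool, called after "Call:" in YAML: its name, and indented under it one key for each argument. send_rows: Moves the arm, as the interface text tells. Its arguments: {"type":"object","properties":{"xyz":{"type":"array"},"rotation":{"type":"array"},"jaw":{"type":"array"},"newtons":{"type":"number"}},"required":["xyz","rotation","jaw"]}

```bash
mkdir -p pics
python3 - <<'E'
from cell import env
import cv2
o=env.get_obs();print({k:o[k] for k in('time_s','tool_pos','tool_rot','grip_width','force')},env.grip_depth)
for n in('scene','side'):
    c=env.read_camera(n);cv2.imwrite(f'pics/{n}0.png',c['image']);print(n,c['fx'],c['cx'],c['cy'],c['R'],c['t'])
E
```

```text
{'time_s': 0.0, 'tool_pos': array([0.20554168, 0.61643967, 0.40364886]), 'tool_rot': array([-1.79890887e+02,  5.82222501e-03,  1.61564356e+02]), 'grip_width': 0.08726872235551883, 'force': array([ 0.2059167 , -0.48178771,  0.12473514])} 0.1635
scene 493.5315550454671 324.427447512337 234.80232716363514 [[-0.71482427  0.69929802 -0.00292252]
 [ 0.51289076  0.52142827 -0.68194988]
 [-0.47536231 -0.48897326 -0.73139307]] [ 0.46678383 -0.20048214  1.64419877]
side 514.7071089324635 318.6741291945817 233.8564494134545 [[ 0.85739105 -0.51462247 -0.00665566]
 [-0.32504599 -0.53142855 -0.78225878]
 [ 0.39903094  0.67286507 -0.62291805]] [-0.53043383  0.22925756  1.21377176]
```

View pics/scene0.png

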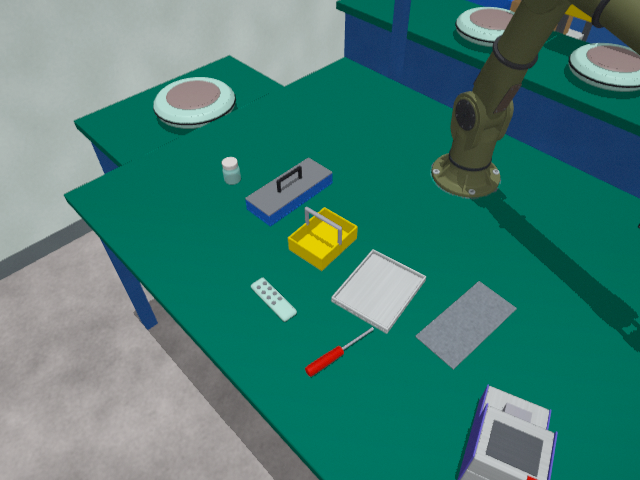

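View pics/side0.png

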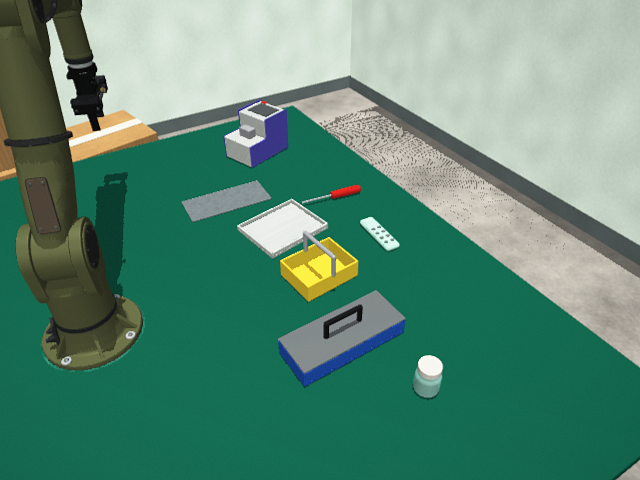

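Scene: bin and cover ~(290,190), caddy (323,240), tray (379,290), pad (467,324). Remote (273,299), driver (340,350) and jar (231,170) stay clear. The side view shows the same items.

```bash
cat > h.py <<'E'
import cv2,numpy as np
from cell import env
def cast(c,uv,z):
    uv=np.atleast_2d(np.array(uv,float)); d=np.c_[(uv[:,0]-c['cx'])/c['fx'],(uv[:,1]-c['cy'])/c['fy'],np.ones(len(uv))]@c['R']
    o=-c['R'].T@c['t']; return (o+d*((z-o[2])/d[:,2])[:,None])[:,:2]
def comp(m,seed):
    m=cv2.morphologyEx(m.astype(np.uint8),cv2.MORPH_CLOSE,np.ones((3,3)))
    n,l,s,ce=cv2.connectedComponentsWithStats(m); k=1+np.argmin([np.hypot(*(ce[i]-seed))+(1e4 if s[i,4]<60 else 0) for i in range(1,n)])
    return (l==k).astype(np.uint8)
def rect(c,m,z):
    cn=max(cv2.findContours(m,cv2.RETR_EXTERNAL,cv2.CHAIN_APPROX_NONE)[0],key=len)[:,0]
    p=cast(c,cn,z)
    (cx,cy),(w,h),a=cv2.minAreaRect((p*1000).astype(np.float32))
    if w<h: w,h,a=h,w,a+90
    return np.round([cx,cy,w,h,(a+90)%180-90],1)
def hsv(c): return cv2.split(cv2.cvtColor(c['image'],cv2.COLOR_BGR2HSV))
E
python3 - <<'E'
from h import *
S={'scene':dict(cover=(290,180),caddy=(323,240),tray=(379,290),pad=(467,324),remote=(273,299)),'side':dict(cover=(343,335),caddy=(320,268),tray=(282,227),pad=(227,200),remote=(380,233))}
for n in S:
    c=env.read_camera(n);H,s,v=hsv(c)
    for k,z in dict(cover=.048,caddy=.05,tray=.018,pad=.004).items():
        m=((H>20)&(H<35)&(s>120)) if k=='caddy' else (s<60)&(v>60)
        if k=='cover': m|=(v<60)&(s<80)
        mm=comp(m,S[n][k]); print(n,k,rect(c,mm,z),mm.sum(), c['image'][S[n][k][1],S[n][k][0]])
    for k in('remote',): print(k,cast(c,[S[n][k]],.016))
    print('jar',cast(c,[(231,180) if n=='scene' else (428,388)],.0),'driver',cast(c,[(373,329),(308,372)] if n=='scene' else [(303,204),(360,188)],.013))
    hb=dict(scene=[(279,182),(301,169)],side=[(326,323),(360,308)])[n]; print('handle', cast(c,hb,.094-.005))
    hc=dict(scene=[(308,212),(340,227)],side=[(306,235),(334,258)])[n]; print('chandle', cast(c,hc,.104))
E
```

```text
scene cover [ 483.4 -329.4  273.8  110.3    2.1] 2060 [137 132 128]
scene caddy [565.  -96.4 190.7 150.9   5.8] 2377 [  0 151 171]
scene tray [615.3 127.  313.9 173.7  10.1] 4439 [202 201 198]
scene pad [480.6 337.8 259.6 119.   -3. ] 4121 [148 137 130]
remote [[ 0.78960027 -0.05137755]]
jar [[ 0.57136765 -0.52443688]] driver [[0.67031011 0.18989487]
 [0.86435715 0.16160903]]
handle [[ 0.52780666 -0.32323624]
 [ 0.43926658 -0.32181038]]
chandle [[ 0.56391953 -0.15614414]
 [ 0.54179472 -0.05294132]]
side cover [ 482.7 -331.2  273.2  110.9    2. ] 4641 [140 141 133]
side caddy [ 541.6 -130.8  188.9  164.8    5.7] 2869 [ 69 242 252]
side tray [551.1  78.  376.7 278.5  60.6] 3226 [234 239 235]
side pad [478.7 336.2 258.8 122.7  -2.8] 1805 [152 147 138]
remote [[ 0.78327864 -0.06663476]]
jar [[ 0.57007173 -0.52891903]] driver [[0.66852385 0.17708909]
 [0.86939841 0.15868627]]
handle [[ 0.4394071  -0.33053203]
 [ 0.52708291 -0.33236687]]
chandle [[ 0.54502492 -0.06059307]
 [ 0.55855724 -0.17407908]]
```

Call:
send_rows:
  xyz:
    - [-0.047,-0.003,0]
    - [-0.047,-0.003,0]
    - [-0.047,-0.003,0]
    - [-0.047,-0.003,0]
    - [-0.047,-0.003,0]
    - [-0.047,-0.003,0]
    - [-0.047,-0.003,0]
    - [-0.047,-0.003,0]
    - [-0.047,-0.003,0]
    - [-0.047,-0.003,0]
    - [-0.047,-0.003,0]
    - [-0.047,-0.003,0]
    - [-0.047,-0.003,0]
    - [-0.047,-0.003,0]
    - [-0.047,-0.003,0]
    - [-0.047,-0.003,0]
    - [-0.047,-0.003,0]
    - [-0.047,-0.003,0]
    - [-0.047,-0.003,0]
    - [-0.047,-0.003,0]
  rotation:
    - [0,0,0.0755]
    - [0,0,0.0755]
    - [0,0,0.0755]
    - [0,0,0.0755]
    - [0,0,0.0755]
    - [0,0,0.0755]
    - [0,0,0.0755]
    - [0,0,0.0755]
    - [0,0,0.0755]
    - [0,0,0.0755]
    - [0,0,0.0755]
    - [0,0,0.0755]
    - [0,0,0.0755]
    - [0,0,0.0755]
    - [0,0,0.0755]
    - [0,0,0.0755]
    - [0,0,0.0755]
    - [0,0,0.0755]
    - [0,0,0.0755]
    - [0,0,0.0755]
  jaw: [1,1,1,1,1,1,1,1,1,1,1,1,1,1,1,1,1,1,1,1]

```text
time_s: 2.2
tool_pos: [0.5909, -0.1483, 0.4046]
tool_rot: [180.0, 0.0, 74.9]
force: [0.3, 0.4, -0.5]
grip_width: 0.0871
grasp_force: 0.0
```

```bash
cat >> h.py <<'E'
from scipy.spatial.transform import Rotation as Ro
def togo(x,y,z,yaw,nominal=None):
    "remaining move to grasp point x,y,z (m), tool down at yaw deg; shift in present tool axes and rotvec"
    o=env.get_obs(); R=Ro.from_euler('xyz',o['tool_rot'],degrees=True)
    T=Ro.from_euler('xyz',[180,0,yaw],degrees=True)
    d=np.array([x,y,z+env.grip_depth])-o['tool_pos']
    print('t',round(o['time_s'],1),'grasp',np.round(o['tool_pos']-[0,0,env.grip_depth],4),'rot',np.round(o['tool_rot'],2),'w',round(o['grip_width'],4),'F',np.round(o['force'],1),'q1,q7',np.round(o['qpos'][[0,6]],1))
    print('rot',np.round((R.inv()*T).as_rotvec(),4),'shift now',np.round(R.inv().apply(d),4),'shift after turn',np.round(T.inv().apply(d),4))
E
python3 -c "
from h import *
togo(.483,-.330,.088,2.05)"
```

```text
t 2.2 grasp [ 0.5909 -0.1483  0.2411] rot [179.99   0.    74.88] w 0.0871 F [ 0.3  0.4 -0.5] q1,q7 [-17.    3.3]
rot [ 2.0000e-04 -1.0000e-04  1.2711e+00] shift now [-0.2036 -0.0568  0.1531] shift after turn [-0.1144  0.1777  0.1531]
```

Call:
send_rows:
  xyz:
    - [0,0,0]
    - [0,0,0]
    - [0,0,0]
    - [0,0,0]
    - [0,0,0]
    - [0,0,0]
    - [0,0,0]
    - [0,0,0]
    - [0,0,0]
    - [0,0,0]
    - [-0.0229,0.0355,0]
    - [-0.0229,0.0355,0]
    - [-0.0229,0.0355,0]
    - [-0.0229,0.0355,0]
    - [-0.0229,0.0355,0]
    - [0,0,0.035]
    - [0,0,0.035]
    - [0,0,0]
  rotation:
    - [0,0,0.1271]
    - [0,0,0.1271]
    - [0,0,0.1271]
    - [0,0,0.1271]
    - [0,0,0.1271]
    - [0,0,0.1271]
    - [0,0,0.1271]
    - [0,0,0.1271]
    - [0,0,0.1271]
    - [0,0,0.1271]
    - [0,0,0]
    - [0,0,0]
    - [0,0,0]
    - [0,0,0]
    - [0,0,0]
    - [0,0,0]
    - [0,0,0]
    - [0,0,0]
  jaw: [1,1,1,1,1,1,1,1,1,1,1,1,1,1,1,1,1,1]

```text
time_s: 4.0
tool_pos: [0.4823, -0.3271, 0.3304]
tool_rot: [-179.7, 0.4, 2.2]
force: [0.3, 0.8, -0.2]
grip_width: 0.0868
grasp_force: 0.0
```

```bash
python3 -c "
from h import *
togo(.483,-.330,.088,2.05)
c=env.read_camera('wrist');cv2.imwrite('pics/w1.png',c['image']);print(-c['R'].T@c['t'])"
```

```text
t 4.0 grasp [ 0.4823 -0.3271  0.1669] rot [-179.75    0.42    2.19] w 0.0868 F [ 0.3  0.8 -0.2] q1,q7 [-10.  -44.7]
rot [-0.0044  0.0074  0.0024] shift now [0.0012 0.0033 0.0789] shift after turn [0.0006 0.003  0.0789]
[ 0.54784033 -0.32392178  0.31019415]
```

View pics/w1.png

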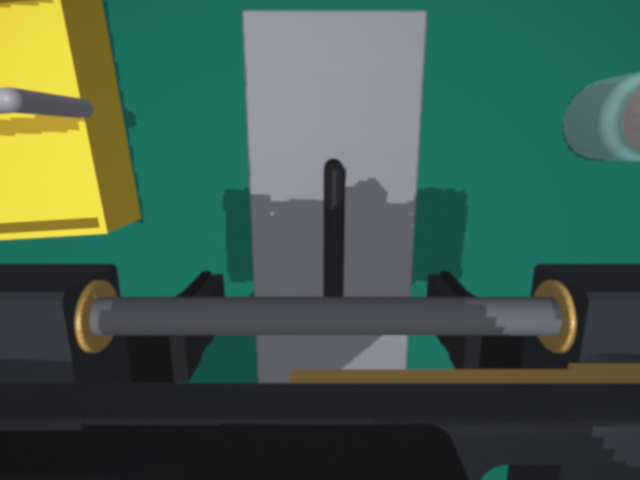

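The wrist view shows the handle (col 334) centred between the pads and parallel to them.

Call:
send_rows:
  xyz:
    - [0.0005,0.001,0.02]
    - [0.0005,0.001,0.02]
    - [0,0.001,0.02]
    - [0,0,0.018]
    - [0,0,0]
    - [0,0,0]
    - [0,0,0]
    - [0,0,0]
    - [0,0,0]
    - [0,0,0]
    - [0,0,0]
    - [0,0,-0.01]
    - [0,0,-0.02]
    - [0,0,-0.03]
    - [0,0,-0.03]
    - [0,0,-0.03]
  rotation:
    - [-0.0044,0.0074,0.0024]
    - [0,0,0]
    - [0,0,0]
    - [0,0,0]
    - [0,0,0]
    - [0,0,0]
    - [0,0,0]
    - [0,0,0]
    - [0,0,0]
    - [0,0,0]
    - [0,0,0]
    - [0,0,0]
    - [0,0,0]
    - [0,0,0]
    - [0,0,0]
    - [0,0,0]
  jaw: [1,1,1,1,0,0,0,0,0,0,0,0,0,0,0,0]
  newtons: 45

```text
time_s: 5.65
tool_pos: [0.4842, -0.3312, 0.3786]
tool_rot: [179.7, -0.4, 2.1]
force: [-0.0, -0.6, 0.0]
grip_width: 0.0027
grasp_force: 0.0
```

```bash
python3 -c "
from h import *
togo(.4796,.337,.20,-2.9)
print(env.get_obs()['grasp_force'])
for n in ('scene','side'): c=env.read_camera(n);cv2.imwrite('pics/'+n+'1.png',c['image'][100:400,150:550])"
```

```text
t 5.7 grasp [ 0.4842 -0.3312  0.2151] rot [179.74  -0.45   2.06] w 0.0027 F [-0.  -0.6  0. ] q1,q7 [-11. -46.]
rot [ 0.0042 -0.008   0.0866] shift now [ 0.0193 -0.668   0.0122] shift after turn [-0.0384 -0.6671  0.0151]
0.0
```

View pics/scene1.png

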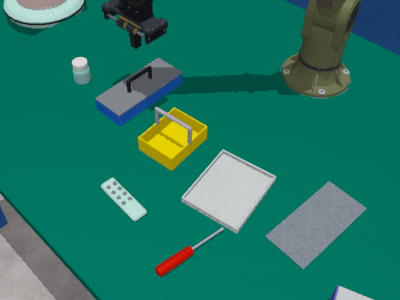

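The gripper closed on nothing: I lifted before the fingers had shut. The cover still looks seated, so I'll open, check it, and retry.

Run:
```python
from h import *
for n,s in(('scene',(290,180)),('side',(343,335))):
    c=env.read_camera(n);H,S,v=hsv(c); m=((S<60)&(v>60))|((v<60)&(S<80)); print(rect(c,comp(m,s),.048))
togo(.483,-.3305,.088,2.05)
```

```text
[ 483.4 -329.3  273.6  110.5    2.1]
[ 482.7 -331.4  273.2  110.4    2. ]
t 5.8 grasp [ 0.4845 -0.3313  0.2143] rot [179.73  -0.53   2.08] w 0.0002 F [-0.4  0.1 -0.5] q1,q7 [-11. -46.]
rot [ 0.0047 -0.0092  0.0005] shift now [-0.0026 -0.0014  0.1262] shift after turn [-0.0014 -0.0008  0.1263]
```

Call:
send_rows:
  xyz:
    - [0,0,0]
    - [0,0,0]
    - [0,0,0]
    - [0,0,0]
    - [0,0,0]
    - [0,0,0]
  rotation:
    - [0,0,0]
    - [0,0,0]
    - [0,0,0]
    - [0,0,0]
    - [0,0,0]
    - [0,0,0]
  jaw: [1,1,1,1,1,1]

```text
time_s: 6.45
tool_pos: [0.4844, -0.3311, 0.3766]
tool_rot: [179.8, -0.4, 2.1]
force: [-0.2, -0.6, -0.4]
grip_width: 0.04
grasp_force: 0.0
```

Call:
send_rows:
  xyz:
    - [0,0,0.015]
    - [0,0,0.015]
    - [0,0,0.015]
    - [0,0,0.008]
    - [0,0,0.008]
    - [0,0,0.008]
    - [-0.001,0,0.02]
    - [0,0,0.02]
    - [0,0,0.016]
    - [0,0,0]
    - [0,0,0]
    - [0,0,0]
    - [0,0,0]
    - [0,0,0]
    - [0,0,0]
    - [0,0,0]
    - [0,0,0]
    - [0,0,0]
    - [0,0,0]
    - [0,0,0]
  rotation:
    - [0.003,-0.006,0]
    - [0,0,0]
    - [0,0,0]
    - [0,0,0]
    - [0,0,0]
    - [0,0,0]
    - [0,0,0]
    - [0,0,0]
    - [0,0,0]
    - [0,0,0]
    - [0,0,0]
    - [0,0,0]
    - [0,0,0]
    - [0,0,0]
    - [0,0,0]
    - [0,0,0]
    - [0,0,0]
    - [0,0,0]
    - [0,0,0]
    - [0,0,0]
  jaw: [1,1,1,1,1,1,1,1,1,0,0,0,0,0,0,0,0,0,0,0]
  newtons: 45

```text
time_s: 8.45
tool_pos: [0.4838, -0.3312, 0.2517]
tool_rot: [179.9, -0.1, 2.1]
force: [0.0, -0.0, 0.3]
grip_width: 0.0106
grasp_force: 45.0
```

Call:
send_rows:
  xyz:
    - [0,0,0]
    - [0,0,0]
  rotation:
    - [0,0,0]
    - [0,0,0]
  jaw: [0,0]

```text
time_s: 8.65
tool_pos: [0.4838, -0.3312, 0.2517]
tool_rot: [179.9, -0.1, 2.1]
force: [0.3, 0.3, 0.5]
grip_width: 0.0105
grasp_force: 45.0
```

Call:
send_rows:
  xyz:
    - [0,0,-0.01]
    - [0,0,-0.02]
    - [0,0,-0.025]
    - [0,0,-0.025]
    - [0,0,-0.025]
    - [0,0,-0.025]
    - [0,0,0]
    - [0,0,0]
  rotation:
    - [0,0,0]
    - [0,0,0]
    - [0,0,0]
    - [0,0,0]
    - [0,0,0]
    - [0,0,0]
    - [0,0,0]
    - [0,0,0]
  jaw: [0,0,0,0,0,0,0,0]
  newtons: 58

```text
time_s: 9.45
tool_pos: [0.4834, -0.3312, 0.3818]
tool_rot: [179.9, -0.1, 2.1]
force: [-0.1, -0.1, -2.3]
grip_width: 0.0104
grasp_force: 58.0
```

Run:
```python
from h import *
togo(.4796,.337,.088-.042+.012,-2.9)
for n in('scene','wrist'):
    c=env.read_camera(n);cv2.imwrite('pics/'+n+'2.png',c['image'])
```

```text
t 9.4 grasp [ 0.4834 -0.3312  0.2183] rot [ 1.7993e+02 -1.2000e-01  2.0800e+00] w 0.0104 F [-0.1 -0.1 -2.3] q1,q7 [-11.1 -46. ]
rot [ 0.0012 -0.0021  0.0869] shift now [ 0.0202 -0.6681  0.1595] shift after turn [-0.0376 -0.6671  0.1603]
```

View pics/scene2.png

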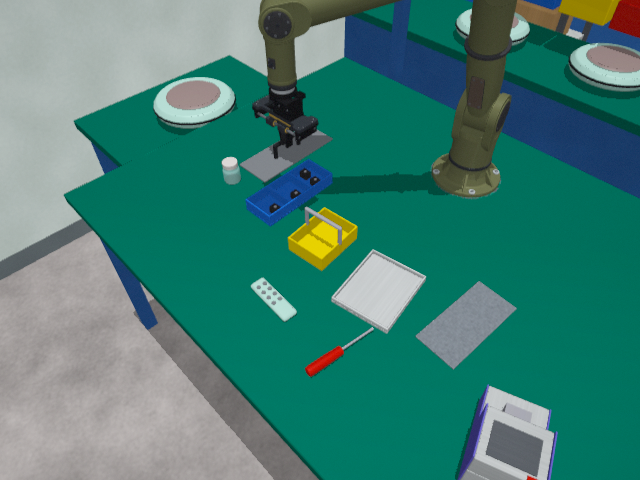

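Cover is held and lifted. Feet show in the bin near (305,173), (315,181), (295,194) and (275,208).

Call:
send_rows:
  xyz:
    - [-0.0005,-0.02,0]
    - [-0.0005,-0.035,0]
    - [-0.0005,-0.039,0]
    - [-0.0005,-0.039,0]
    - [-0.0005,-0.039,0]
    - [-0.0005,-0.039,0]
    - [-0.0005,-0.039,0]
    - [-0.0005,-0.039,0]
    - [-0.0005,-0.039,0]
    - [-0.0005,-0.039,0]
    - [-0.0005,-0.039,0]
    - [-0.0005,-0.039,0]
    - [-0.0005,-0.039,0]
    - [-0.0005,-0.039,0]
    - [-0.0005,-0.039,0]
    - [-0.0005,-0.039,0]
    - [-0.0005,-0.039,0]
    - [-0.0005,-0.025,0]
    - [0,0,0]
  rotation:
    - [0,0,0.0048]
    - [0,0,0.0048]
    - [0,0,0.0048]
    - [0,0,0.0048]
    - [0,0,0.0048]
    - [0,0,0.0048]
    - [0,0,0.0048]
    - [0,0,0.0048]
    - [0,0,0.0048]
    - [0,0,0.0048]
    - [0,0,0.0048]
    - [0,0,0.0048]
    - [0,0,0.0048]
    - [0,0,0.0048]
    - [0,0,0.0048]
    - [0,0,0.0048]
    - [0,0,0.0048]
    - [0,0,0.0048]
    - [0,0,0]
  jaw: [0,0,0,0,0,0,0,0,0,0,0,0,0,0,0,0,0,0,0]

```text
time_s: 11.45
tool_pos: [0.4759, 0.3384, 0.3784]
tool_rot: [179.9, 0.1, -2.5]
force: [0.6, -0.5, -2.5]
grip_width: 0.0102
grasp_force: 58.0
```

Run:
```python
from h import *
togo(.4796,.337,.058,-2.9)
c=env.read_camera('scene');cv2.imwrite('pics/scene3.png',c['image'][150:450,250:650])
```

```text
t 11.4 grasp [0.4759 0.3384 0.2149] rot [ 1.7989e+02  9.0000e-02 -2.4800e+00] w 0.0102 F [ 0.6 -0.5 -2.5] q1,q7 [ -54.2 -127.5]
rot [0.002  0.0015 0.0073] shift now [0.004  0.0009 0.1569] shift after turn [0.0037 0.0012 0.1569]
```

View pics/scene3.png

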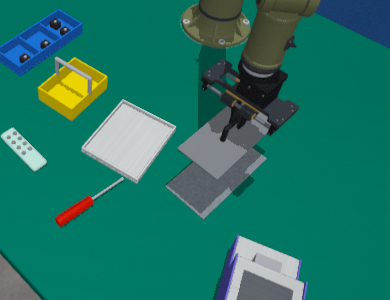

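Call:
send_rows:
  xyz:
    - [0.002,0.0005,0.025]
    - [0.002,0.0005,0.03]
    - [0,0,0.03]
    - [0,0,0.03]
    - [0,0,0.015]
    - [0,0,0.012]
    - [0,0,0.008]
    - [0,0,0.006]
    - [0,0,0.002]
    - [0,0,0]
    - [0,0,0]
    - [0,0,0]
    - [0,0,0]
    - [0,0,0]
    - [0,0,0]
    - [0,0,0]
    - [0,0,0]
  rotation:
    - [0.002,0.0015,0.0073]
    - [0,0,0]
    - [0,0,0]
    - [0,0,0]
    - [0,0,0]
    - [0,0,0]
    - [0,0,0]
    - [0,0,0]
    - [0,0,0]
    - [0,0,0]
    - [0,0,0]
    - [0,0,0]
    - [0,0,0]
    - [0,0,0]
    - [0,0,0]
    - [0,0,0]
    - [0,0,0]
  jaw: [0,0,0,0,0,0,0,0,0,0,0.5,0.5,0.5,0.5,0.5,0.5,0.5]

```text
time_s: 13.2
tool_pos: [0.4822, 0.3325, 0.2229]
tool_rot: [-180.0, -0.2, -3.3]
force: [0.4, -0.8, -0.2]
grip_width: 0.043
grasp_force: 0.0
```

Call:
send_rows:
  xyz:
    - [0,0,-0.02]
    - [0,0,-0.03]
    - [0,0,-0.05]
    - [0,0,-0.05]
  rotation:
    - [0,0,0]
    - [0,0,0]
    - [0,0,0]
    - [0,0,0]
  jaw: [0.5,0.5,0.5,0.5]

```text
time_s: 13.6
tool_pos: [0.4814, 0.3322, 0.3738]
tool_rot: [180.0, -0.1, -3.3]
force: [0.7, 0.8, -0.4]
grip_width: 0.0435
grasp_force: 0.0
```

Run:
```python
from h import *
togo(.55,-.11,.3,0)
for n in ('scene','side'):
    c=env.read_camera(n);H,S,v=hsv(c);cv2.imwrite('pics/'+n+'4.png',c['image'][150:450,100:500] if n=='side' else c['image'][150:400,200:600])
    s=(467,320) if n=='scene' else (227,190)
    m=(S<60)&(v>60); m|=(v<60)&(S<80); print(rect(c,comp(m,s),.018))
    # bin outline at rim and feet blobs
    B=comp((H>100)&(H<130)&(S>120),(290,190) if n=='scene' else (343,335)); print('bin',rect(c,B,.042))
    # solid hull
    hull=cv2.convexHull(cv2.findNonZero(B)); h=np.zeros_like(B); cv2.fillConvexPoly(h,hull,1)
    k=((v<60)&(S<120)&(h>0)).astype(np.uint8); nn,l,st,ce=cv2.connectedComponentsWithStats(k)
    for i in range(1,nn):
        if st[i,4]>12: print(st[i],ce[i].round(1),cast(c,[ce[i]],.022).round(4))
```

```text
t 13.6 grasp [0.4814 0.3322 0.2103] rot [ 1.7997e+02 -1.1000e-01 -3.2900e+00] w 0.0435 F [ 0.7  0.8 -0.4] q1,q7 [ -53.9 -127.3]
rot [ 0.0006 -0.0018 -0.0574] shift now [ 0.094   0.4375 -0.0893] shift after turn [ 0.0686  0.4422 -0.0897]
[351.2 265.7 575.5 268.5  10. ]
bin [ 493.8 -313.7  296.7  141.7    2. ]
[300 169  10  11  65] [304.6 174.3] [[ 0.3959 -0.3556]]
[310 178   9   7  34] [313.1 181.3] [[ 0.3998 -0.3108]]
[291 190   9   8  32] [293.8 194.3] [[ 0.4858 -0.3079]]
[270 204  10   9  40] [273.2 208.4] [[ 0.573  -0.3049]]
[481.  329.2 273.8 146.3  -2.9]
bin [ 476.2 -343.8  288.8  135.5    2. ]
[360 306  14  17 128] [366.1 314.3] [[ 0.5661 -0.3061]]
[329 321  14  17 132] [335.8 329.5] [[ 0.4795 -0.3084]]
[297 338  14  17 142] [303.8 346.3] [[ 0.3925 -0.3125]]
[307 355  14  12  97] [312.9 361.1] [[ 0.3896 -0.3579]]
```

View pics/side4.png

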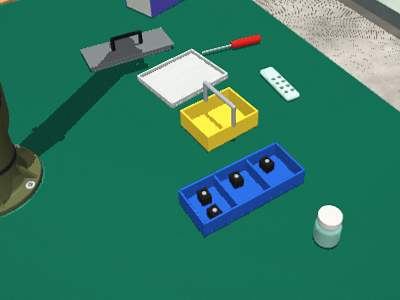

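Cover lies on the pad, and both views agree on four feet (no others visible). Next I'll look at the caddy and tray from above.

Call:
send_rows:
  xyz:
    - [0,0.02,-0.03]
    - [0,0.036,-0.03]
    - [0,0.036,-0.03]
    - [0,0.036,0]
    - [0,0.036,0]
    - [0,0.036,0]
    - [0,0.036,0]
    - [0,0.036,0]
    - [0,0.036,0]
    - [0,0.036,0]
    - [0,0.036,0]
    - [0,0.036,0]
    - [0,0.03,0]
    - [0,0,0]
    - [0,0,0]
  rotation:
    - [0,0,-0.0044]
    - [0,0,-0.0044]
    - [0,0,-0.0044]
    - [0,0,-0.0044]
    - [0,0,-0.0044]
    - [0,0,-0.0044]
    - [0,0,-0.0044]
    - [0,0,-0.0044]
    - [0,0,-0.0044]
    - [0,0,-0.0044]
    - [0,0,-0.0044]
    - [0,0,-0.0044]
    - [0,0,-0.0044]
    - [0,0,0]
    - [0,0,0]
  jaw: [0.5,0.5,0.5,0.5,0.5,0.5,0.5,0.5,0.5,0.5,0.5,0.5,0.5,0.5,0.5]

```text
time_s: 15.2
tool_pos: [0.4678, -0.1138, 0.4623]
tool_rot: [-179.9, -0.2, -0.1]
force: [0.4, 0.6, 0.1]
grip_width: 0.0436
grasp_force: 0.0
```

Run:
```python
from h import *
togo(.55,-.11,.3,0)
c=env.read_camera('wrist');cv2.imwrite('pics/w5.png',c['image']);print(-c['R'].T@c['t'],c['R'][2],c['fx']);H,S,v=hsv(c)
m=comp((H>20)&(H<35)&(S>120),(320,240));print('caddy',rect(c,m,.05),m.sum())
```

```text
t 15.2 grasp [ 0.4678 -0.1138  0.2988] rot [-1.7992e+02 -1.7000e-01 -1.1000e-01] w 0.0436 F [0.4 0.6 0.1] q1,q7 [-34.8 -83.5]
rot [-0.0013 -0.003  -0.0019] shift now [ 0.0822 -0.0039 -0.001 ] shift after turn [ 0.0822 -0.0038 -0.0012]
[ 0.53362158 -0.11330755  0.44278038] [-0.2377001   0.00099941 -0.97133808] 400.9645685775134
caddy [ 511.  -114.3  125.5   76.5  -84.3] 10376
```

View pics/w5.png

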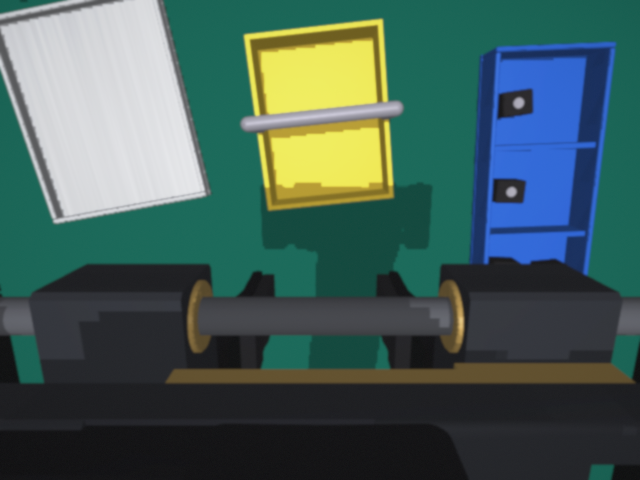

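Wrist view: caddy rim corners (245,35), (382,20), (393,196) and (268,210); handle ends (243,124) and (402,107). Tray corners (160,0), (209,192) and (55,221); feet at (516,103) and (509,191).

Run:
```python
from h import *
c=env.read_camera('wrist');H,S,v=hsv(c)
r=cast(c,[(245,35),(382,20),(393,196),(268,210)],.05);print(r.round(4),r.mean(0),np.linalg.norm(np.diff(r,axis=0),axis=1))
e=r[0]-r[3]+r[1]-r[2];print('yaw',np.degrees(np.arctan2(e[1],e[0])))
h=cast(c,[(243,124),(402,107)],.104);print('handle',h,h.mean(0),np.linalg.norm(h[0]-h[1]))
t=cast(c,[(160,0),(209,192),(55,221)],.018);print('tray',t,np.linalg.norm(np.diff(t,axis=0),axis=1),'centre of BL & TR',(t[0]+t[2])/2)
e=t[0]-t[1];print(np.degrees(np.arctan2(e[1],e[0])))
k=((v<60)&(S<130)).astype(np.uint8)
print('feet',[rect(c,comp(k,s),.029) for s in((516,103),(509,191))])
# tray from fixed cameras, opened to cut off the driver
for n,s in(('scene',(379,290)),('side',(282,227))):
    c=env.read_camera(n);H,S,v=hsv(c);m=cv2.morphologyEx(((S<40)&(v>100)).astype(np.uint8),cv2.MORPH_OPEN,np.ones((9,9)));print(rect(c,comp(m,s),.018))
```

```text
[[ 0.6258 -0.04  ]
 [ 0.638  -0.1625]
 [ 0.481  -0.1786]
 [ 0.467  -0.0553]] [ 0.55294294 -0.10910585] [0.12305206 0.15788544 0.12409081]
yaw 5.675225768699188
handle [[ 0.54691621 -0.04517354]
 [ 0.56009002 -0.17379786]] [ 0.55350312 -0.1094857 ] 0.12929718985394223
tray [[0.66379711 0.04530283]
 [0.48086931 0.01123962]
 [0.44951878 0.17960735]] [0.18607225 0.17126164] centre of BL & TR [0.55665794 0.11245509]
10.54830663381772
feet [array([ 568.7, -299. ,   31.7,   20.7,  -81.6]), array([ 483.3, -301.9,   29.9,   20.6,  -90. ])]
[567.7 118.1 214.1 173.7  10.4]
[560.  103.  215.8 193.3  10.6]
```

Call:
send_rows:
  xyz:
    - [0,0,0]
    - [0,0,0]
    - [0,0,0]
    - [0,0,0]
    - [0,0,0]
    - [0,0,0]
    - [0,0,0]
    - [0,0,0]
    - [0,0,0]
    - [0,0,0]
    - [0,0,0]
    - [0,0,0]
    - [-0.039,0.0188,0]
    - [-0.039,0.0188,0]
    - [-0.039,0.0188,0]
    - [-0.039,0.0188,0]
    - [-0.039,0.0188,0]
    - [0,0,0.05]
    - [0,0,0.05]
    - [0,0,0.05]
  rotation:
    - [0,0,-0.134]
    - [0,0,-0.134]
    - [0,0,-0.134]
    - [0,0,-0.134]
    - [0,0,-0.134]
    - [0,0,-0.134]
    - [0,0,-0.134]
    - [0,0,-0.134]
    - [0,0,-0.134]
    - [0,0,-0.134]
    - [0,0,-0.134]
    - [0,0,-0.134]
    - [0,0,0]
    - [0,0,0]
    - [0,0,0]
    - [0,0,0]
    - [0,0,0]
    - [0,0,0]
    - [0,0,0]
    - [0,0,0]
  jaw: [0.46,0.46,0.46,0.46,0.46,0.46,0.46,0.46,0.46,0.46,0.46,0.46,0.46,0.46,0.46,0.46,0.46,0.46,0.46,0.46]

```text
time_s: 17.4
tool_pos: [0.5702, -0.3042, 0.3104]
tool_rot: [179.8, -0.0, 92.2]
force: [0.5, 0.9, -0.2]
grip_width: 0.0402
grasp_force: 0.0
```

Run:
```python
from h import *
togo(.569,-.306,.026,92.05)
c=env.read_camera('wrist');cv2.imwrite('pics/w6.png',c['image'])
```

```text
t 17.4 grasp [ 0.5702 -0.3042  0.1469] rot [ 1.7983e+02 -3.0000e-02  9.2170e+01] w 0.0402 F [ 0.5  0.9 -0.2] q1,q7 [-16.2  47.7]
rot [ 0.003  -0.0006  0.0022] shift now [-0.0019 -0.0016  0.1209] shift after turn [-0.0018 -0.0012  0.1209]
```

View pics/w6.png

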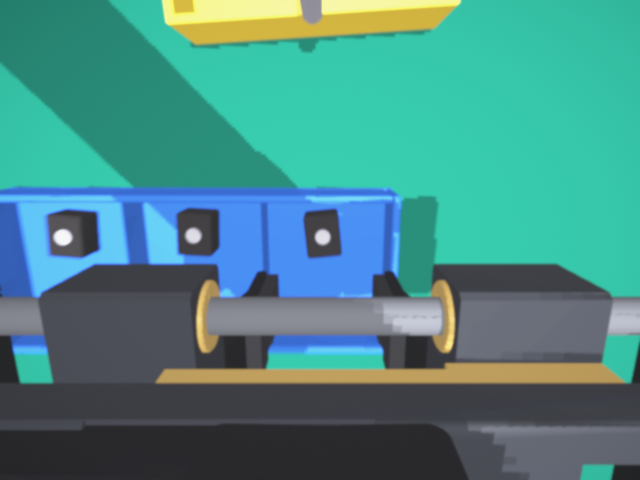

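Wrist view shows feet D, C and B, with white tops at (323,237), (194,235) and (62,237).

Run:
```python
from h import *
c=env.read_camera('wrist')
print(cast(c,[(323,237),(194,235),(62,237)],.031).round(4), cast(c,[(0,200),(125,190),(265,192),(391,190)],.042).round(4))
```

```text
[[ 0.5643 -0.295 ]
 [ 0.4811 -0.2971]
 [ 0.3954 -0.3019]] [[ 0.3677 -0.2773]
 [ 0.4443 -0.2682]
 [ 0.5286 -0.2661]
 [ 0.6039 -0.262 ]]
```

Call:
send_rows:
  xyz:
    - [0,-0.0045,0.03]
    - [0,0,0.035]
    - [0,0,0.03]
    - [0,0,0.018]
    - [0,0,0.008]
    - [0,0,0]
    - [0,0,0]
    - [0,0,0]
    - [0,0,0]
    - [0,0,0]
    - [0,0,0]
    - [0,0,-0.02]
    - [0,0,-0.04]
    - [0,0,-0.04]
    - [0,0,-0.03]
    - [0,0,0]
  rotation:
    - [0.003,0,0.002]
    - [0,0,0]
    - [0,0,0]
    - [0,0,0]
    - [0,0,0]
    - [0,0,0]
    - [0,0,0]
    - [0,0,0]
    - [0,0,0]
    - [0,0,0]
    - [0,0,0]
    - [0,0,0]
    - [0,0,0]
    - [0,0,0]
    - [0,0,0]
    - [0,0,0]
  jaw: [0.46,0.46,0.46,0.46,0.46,0,0,0,0,0,0,0,0,0,0,0]
  newtons: 25

```text
time_s: 19.1
tool_pos: [0.566, -0.3062, 0.3268]
tool_rot: [179.6, 0.2, 92.0]
force: [-0.0, -0.4, -0.5]
grip_width: 0.0238
grasp_force: 25.0
```

```bash
cat >> h.py <<'E'
CAD=dict(p=np.array([.553,-.1092]),yaw=5.7)
def slot(dx,dy):
    a=np.radians(CAD['yaw']);return CAD['p']+np.array([[np.cos(a),-np.sin(a)],[np.sin(a),np.cos(a)]])@[dx,dy]
def caddy():
    "cheap check of the caddy: yellow blob centroids in both fixed views"
    for n,s in(('scene',(323,240)),('side',(320,268))):
        c=env.read_camera(n);H,S,v=hsv(c);m=comp((H>20)&(H<35)&(S>120),s);print(n,cv2.boundingRect(m))
E
python3 - <<'E'
from h import *
caddy()
togo(*slot(.051,.025),.13,5.7)
E
```

```text
scene (292, 218, 70, 65)
side (281, 233, 60, 56)
t 19.2 grasp [ 0.5652 -0.3048  0.1588] rot [ 1.7992e+02 -4.0000e-02  9.2020e+01] w 0.0241 F [ 0.4 -0.3 -0.6] q1,q7 [-16.7  47.4]
rot [ 6.0000e-04 -1.6000e-03  1.5065e+00] shift now [0.2241 0.044  0.029 ] shift after turn [ 0.0583 -0.2208  0.0288]
```

The caddy's outline differs from before: it has been knocked. I'll look at it.

Call:
send_rows:
  xyz:
    - [0.02,0,-0.04]
    - [0.02,0,-0.04]
    - [0.02,0,-0.04]
    - [0.02,0,-0.02]
    - [0,0,0]
    - [0,0,0]
    - [0,0,0]
    - [0,0,0]
    - [0,0,0]
    - [0,0,0]
    - [0,0,0]
    - [0,0,0]
  rotation:
    - [0,0,0.1255]
    - [0,0,0.1255]
    - [0,0,0.1255]
    - [0,0,0.1255]
    - [0,0,0.1255]
    - [0,0,0.1255]
    - [0,0,0.1255]
    - [0,0,0.1255]
    - [0,0,0.1255]
    - [0,0,0.1255]
    - [0,0,0.1255]
    - [0,0,0.1255]
  jaw: [0,0,0,0,0,0,0,0,0,0,0,0]

```text
time_s: 20.4
tool_pos: [0.5772, -0.2261, 0.4598]
tool_rot: [-179.9, 0.2, 5.4]
force: [0.2, 0.6, 0.1]
grip_width: 0.0235
grasp_force: 25.0
```

Run:
```python
from h import *
caddy()
togo(*slot(.051,.025),.13,5.7)
c=env.read_camera('scene')['image'][140:340,200:480]; s=env.read_camera('side')['image'][170:370,240:520]; w=env.read_camera('wrist')['image']
cv2.imwrite('pics/m7.png',np.hstack([cv2.resize(np.vstack([c,s]),(336,480)),cv2.resize(w,(460,345),) if 0 else cv2.copyMakeBorder(cv2.resize(w,(460,345)),0,135,0,0,cv2.BORDER_CONSTANT)]))
```

```text
scene (292, 217, 70, 66)
side (281, 227, 76, 62)
t 20.5 grasp [ 0.5772 -0.2262  0.2965] rot [-1.7991e+02  1.4000e-01  5.7100e+00] w 0.0236 F [-0.8 -0.1  0.1] q1,q7 [-32.  -47.1]
rot [-0.0016  0.0025  0.0001] shift now [ 0.039  -0.1435  0.1667] shift after turn [ 0.0385 -0.1438  0.1665]
```

View pics/m7.png

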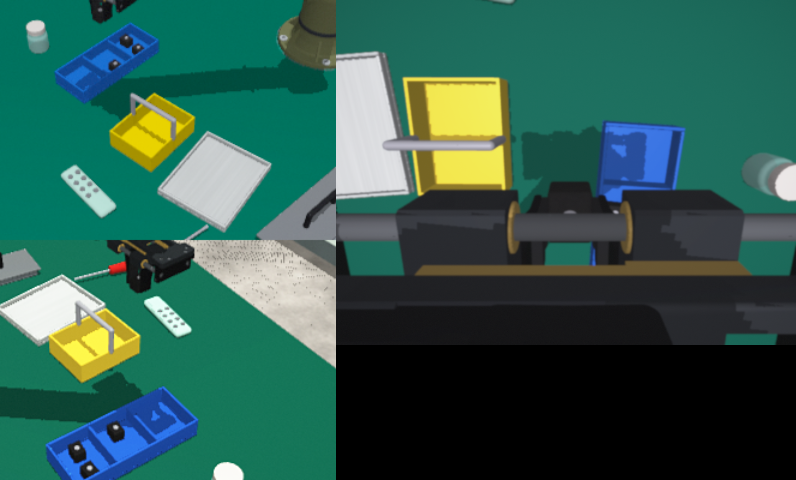

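The caddy moved toward the tray. In wrist pixels its rim corners are now ≈(93,108) and (227,107), and the handle ends ≈(67,202) and (235,195).

Run:
```python
from h import *
c=env.read_camera('wrist')
h=cast(c,[(67,202),(235,195)],.104);e=h[0]-h[1];print('handle',h,h.mean(0),np.linalg.norm(e),np.degrees(np.arctan2(e[1],e[0]))-90)
r=cast(c,[(93,108),(227,107)],.05);e=r[0]-r[1];a=np.arctan2(e[1],e[0])-np.pi/2
print('rim',r,np.linalg.norm(e),np.degrees(a),'centre',r.mean(0)-.08*np.array([np.cos(a),np.sin(a)]))
# same handle ends in fixed views (m7 crop scaling 336/280, 240/200 = 1.2)
for n,q,o in(('scene',[(131,100),(175,137)],(200,140)),('side',[(77,306),(110,352)],(240,170))):
    c=env.read_camera(n); p=[((x)/1.2+o[0],(y-(240 if n=='side' else 0))/1.2+o[1]) for x,y in q]
    print(n,cast(c,p,.104))
```

```text
handle [[ 0.56868996 -0.00680141]
 [ 0.58916966 -0.14810531]] [ 0.57892981 -0.07745336] 0.14278028602663778 8.246667735139297
rim [[ 0.64830406 -0.00149494]
 [ 0.66189951 -0.12539928]] 0.12464799301544045 6.261751060110265 centre [ 0.57557907 -0.07217277]
scene [[ 0.59182582 -0.12163264]
 [ 0.60043483  0.02548253]]
side [[ 0.56194943 -0.02140617]
 [ 0.54335449 -0.18761056]]
```

Call:
send_rows:
  xyz:
    - [-0.018,-0.04,0]
    - [-0.018,-0.04,0]
    - [-0.018,-0.04,0]
    - [-0.018,-0.04,0]
    - [0,0,0]
    - [0,0,0]
  rotation:
    - [0,0,0]
    - [0,0,0]
    - [0,0,0]
    - [0,0,0]
    - [0,0,0]
    - [0,0,0]
  jaw: [0,0,0,0,0,0]

```text
time_s: 21.4
tool_pos: [0.4894, -0.0743, 0.4624]
tool_rot: [-179.7, -0.2, 6.0]
force: [1.1, -0.4, 0.2]
grip_width: 0.0237
grasp_force: 25.0
```

Run:
```python
from h import *
togo(.577,-.074,.13,5.7)
c=env.read_camera('wrist');cv2.imwrite('pics/w8.png',cv2.resize(c['image'][0:260,160:500],(680,520)))
```

```text
t 21.4 grasp [ 0.4894 -0.0743  0.2989] rot [-1.7968e+02 -1.7000e-01  5.9900e+00] w 0.0237 F [ 1.1 -0.4  0.2] q1,q7 [-64.9 -85.8]
rot [-0.0056 -0.003   0.005 ] shift now [0.0867 0.0097 0.1691] shift after turn [0.0872 0.0084 0.1689]
```

View pics/w8.png

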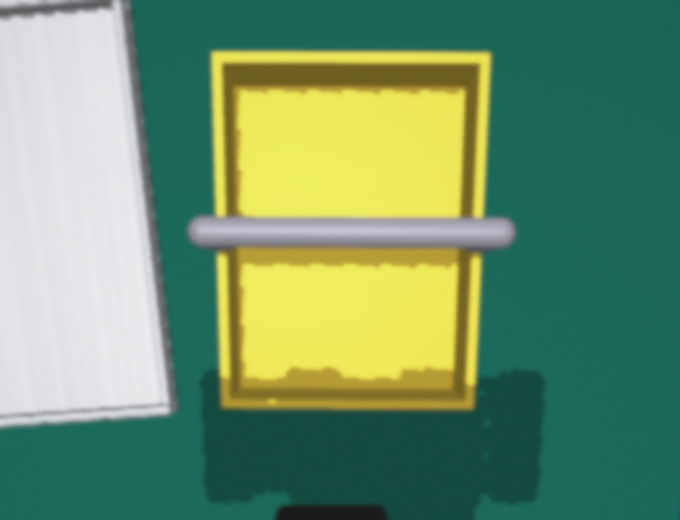

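Overhead: caddy rim corners in this 2× crop are (211,52), (491,52), (474,409) and (221,408); handle ends (188,231) and (515,233). It is empty and square to the tool.

Run:
```python
from h import *
c=env.read_camera('wrist')
f=lambda q:np.array(q)/2+[160,0]
r=cast(c,f([(211,52),(491,52),(474,409),(221,408)]),.05);e=r[0]-r[3]+r[1]-r[2]
print(r.mean(0),np.degrees(np.arctan2(e[1],e[0])),np.linalg.norm(np.diff(r,axis=0),axis=1))
h=cast(c,f([(188,231),(515,233)]),.104);print(h.mean(0),np.linalg.norm(h[0]-h[1]))
t=cast(c,f([(175,411)]),.018);print('tray near corner',t)
caddy()
```

```text
[ 0.5745543  -0.07455637] 5.505105400671922 [0.12482527 0.16050332 0.12489089]
[ 0.57481815 -0.07430827] 0.132196474585894
tray near corner [[0.47923822 0.0081692 ]]
scene (292, 218, 70, 65)
side (281, 227, 76, 62)
```

```bash
sed -i "s/CAD=dict.*/CAD=dict(p=np.array([.5747,-.0744]),yaw=5.6)/" h.py
python3 - <<'E'
from h import *
for a in(.051,-.051):
    for b in(.025,-.025): print(a,b,slot(a,b))
togo(*slot(.051,.025),.038,5.6)
E
```

```text
0.051 0.025 [ 0.62301702 -0.04454259]
0.051 -0.025 [ 0.62789617 -0.09430396]
-0.051 0.025 [ 0.52150383 -0.05449604]
-0.051 -0.025 [ 0.52638298 -0.10425741]
t 21.6 grasp [ 0.4902 -0.0757  0.2981] rot [1.7982e+02 7.0000e-02 5.5300e+00] w 0.0239 F [ 0.4  0.3 -0.4] q1,q7 [-64.7 -85.9]
rot [ 0.0032  0.0013 -0.0013] shift now [ 0.1355 -0.0191  0.2599] shift after turn [ 0.1352 -0.0181  0.2601]
```

Call:
send_rows:
  xyz:
    - [0.03,-0.006,0]
    - [0.04,-0.006,0]
    - [0.04,-0.006,0]
    - [0.025,0,0]
    - [0,0,0.045]
    - [0,0,0.045]
    - [0,0,0.045]
    - [0,0,0.045]
    - [0,0,0.035]
    - [0,0,0.025]
    - [0,0,0.015]
    - [0,0,0.005]
    - [0,0,0]
    - [0,0,0]
    - [0,0,0]
    - [0,0,0]
  rotation:
    - [0.002,0.001,0]
    - [0,0,0]
    - [0,0,0]
    - [0,0,0]
    - [0,0,0]
    - [0,0,0]
    - [0,0,0]
    - [0,0,0]
    - [0,0,0]
    - [0,0,0]
    - [0,0,0]
    - [0,0,0]
    - [0,0,0]
    - [0,0,0]
    - [0,0,0]
    - [0,0,0]
  jaw: [0,0,0,0,0,0,0,0,0,0,0,0,0,0.41,0.41,0.41]

```text
time_s: 23.2
tool_pos: [0.6158, -0.044, 0.2044]
tool_rot: [-179.8, -0.2, 5.7]
force: [0.3, -0.4, 0.9]
grip_width: 0.0344
grasp_force: 0.0
```

Call:
send_rows:
  xyz:
    - [0,0,0]
    - [0,0,-0.02]
    - [0,0,-0.03]
    - [0,0,-0.05]
    - [0,0,-0.05]
    - [0,0,-0.05]
  rotation:
    - [0,0,0]
    - [0,0,0]
    - [0,0,0]
    - [0,0,0]
    - [0,0,0]
    - [0,0,0]
  jaw: [0.41,0.41,0.41,0.41,0.41,0.41]

```text
time_s: 23.8
tool_pos: [0.6149, -0.0446, 0.4056]
tool_rot: [-179.8, -0.1, 5.6]
force: [1.5, -0.2, -0.3]
grip_width: 0.0357
grasp_force: 0.0
```

```bash
cat >> h.py <<'E'
def feet():
    "dark blobs inside the caddy outline in the scene view"
    c=env.read_camera('scene');H,S,v=hsv(c);m=comp((H>20)&(H<35)&(S>120),(327,245));print('caddy',cv2.boundingRect(m))
    h=np.zeros_like(m);cv2.fillConvexPoly(h,cv2.convexHull(cv2.findNonZero(m)),1)
    n,l,s,ce=cv2.connectedComponentsWithStats(((v<60)&(S<130)&(h>0)).astype(np.uint8))
    print('feet in caddy',[(ce[i].round().tolist(),int(s[i,4]),cast(c,[ce[i]],.018).round(3).tolist()) for i in range(1,n) if s[i,4]>10])
E
python3 -c "
from h import *
feet(); togo(.481,-.3075,.026,92.05)"
```

```text
caddy (292, 217, 71, 66)
feet in caddy [([324.0, 264.0], 55, [[0.613, -0.042]])]
t 23.9 grasp [ 0.6169 -0.0461  0.2509] rot [-179.89   -0.79    5.62] w 0.0357 F [ 3.1 -1.4  5.4] q1,q7 [-47.5 -65.4]
rot [ 0.0089 -0.0125 -1.5084] shift now [-0.1639  0.2473  0.2222] shift after turn [-0.2564 -0.1451  0.2249]
```

First foot is in the caddy (scene blob at (324,264)). Next is foot C.

Call:
send_rows:
  xyz:
    - [0,0,0]
    - [0,0,0]
    - [0,0,0]
    - [0,0,0]
    - [0,0,0]
    - [0,0,0]
    - [0,0,0]
    - [0,0,0]
    - [0,0,0]
    - [0,0,0]
    - [0,0,0]
    - [0,0,0]
    - [-0.0427,-0.0242,0]
    - [-0.0427,-0.0242,0]
    - [-0.0427,-0.0242,0]
    - [-0.0427,-0.0242,0]
    - [-0.0427,-0.0242,0]
    - [-0.0427,-0.0242,0]
    - [0,0,0.05]
    - [0,0,0.05]
  rotation:
    - [0,0,-0.1257]
    - [0,0,-0.1257]
    - [0,0,-0.1257]
    - [0,0,-0.1257]
    - [0,0,-0.1257]
    - [0,0,-0.1257]
    - [0,0,-0.1257]
    - [0,0,-0.1257]
    - [0,0,-0.1257]
    - [0,0,-0.1257]
    - [0,0,-0.1257]
    - [0,0,-0.1257]
    - [0,0,0]
    - [0,0,0]
    - [0,0,0]
    - [0,0,0]
    - [0,0,0]
    - [0,0,0]
    - [0,0,0]
    - [0,0,0]
  jaw: [0.46,0.46,0.46,0.46,0.46,0.46,0.46,0.46,0.46,0.46,0.46,0.46,0.46,0.46,0.46,0.46,0.46,0.46,0.46,0.46]

```text
time_s: 25.85
tool_pos: [0.4787, -0.3081, 0.3034]
tool_rot: [179.6, -0.1, 91.8]
force: [0.6, 1.7, -0.8]
grip_width: 0.0397
grasp_force: 0.0
```

```bash
python3 -c "
from h import *
togo(.481,-.3065,.026,92.05)"
```

```text
t 25.9 grasp [ 0.4787 -0.3081  0.1399] rot [ 1.7961e+02 -6.0000e-02  9.1820e+01] w 0.0397 F [ 0.6  1.7 -0.8] q1,q7 [-15.6  45.6]
rot [ 0.0067 -0.001  -0.0039] shift now [0.0014 0.0016 0.1139] shift after turn [0.0015 0.0024 0.1139]
```

Call:
send_rows:
  xyz:
    - [0.0015,0.002,0.03]
    - [0,0,0.035]
    - [0,0,0.025]
    - [0,0,0.016]
    - [0,0,0.008]
    - [0,0,0]
    - [0,0,0]
    - [0,0,0]
    - [0,0,0]
    - [0,0,0]
    - [0,0,0]
    - [0,0,-0.02]
    - [0,0,-0.04]
    - [0,0,-0.05]
    - [0,0,-0.05]
    - [0,0,0]
  rotation:
    - [0.006,0,-0.004]
    - [0,0,0]
    - [0,0,0]
    - [0,0,0]
    - [0,0,0]
    - [0,0,0]
    - [0,0,0]
    - [0,0,0]
    - [0,0,0]
    - [0,0,0]
    - [0,0,0]
    - [0,0,0]
    - [0,0,0]
    - [0,0,0]
    - [0,0,0]
    - [0,0,0]
  jaw: [0.46,0.46,0.46,0.46,0.46,0,0,0,0,0,0,0,0,0,0,0]

```text
time_s: 27.45
tool_pos: [0.4832, -0.3061, 0.3551]
tool_rot: [179.7, 0.1, 92.3]
force: [-0.2, -1.1, -0.7]
grip_width: 0.0237
grasp_force: 25.0
```

```bash
python3 -c "
from h import *
feet(); togo(*slot(.051,-.025),.038,5.6)"
```

```text
caddy (292, 217, 71, 66)
feet in caddy [([324.0, 264.0], 46, [[0.613, -0.042]])]
t 27.5 grasp [ 0.4826 -0.3049  0.1884] rot [ 1.7994e+02 -4.0000e-02  9.2310e+01] w 0.0241 F [-0.1  0.4 -1. ] q1,q7 [-17.9  43.5]
rot [ 4.0000e-04 -1.4000e-03  1.5134e+00] shift now [0.2045 0.1535 0.1507] shift after turn [ 0.1652 -0.1954  0.1504]
```

Call:
send_rows:
  xyz:
    - [0,0,0]
    - [0,0,0]
    - [0,0,0]
    - [0,0,0]
    - [0,0,0]
    - [0,0,0]
    - [0,0,0]
    - [0,0,0]
    - [0,0,0]
    - [0,0,0]
    - [0,0,0]
    - [0,0,0]
    - [0.0275,-0.0326,0]
    - [0.0275,-0.0326,0]
    - [0.0275,-0.0326,0]
    - [0.0275,-0.0326,0]
    - [0.0275,-0.0326,0]
    - [0.0275,-0.0326,0]
    - [0,0,0]
  rotation:
    - [0,0,0.1261]
    - [0,0,0.1261]
    - [0,0,0.1261]
    - [0,0,0.1261]
    - [0,0,0.1261]
    - [0,0,0.1261]
    - [0,0,0.1261]
    - [0,0,0.1261]
    - [0,0,0.1261]
    - [0,0,0.1261]
    - [0,0,0.1261]
    - [0,0,0.1261]
    - [0,0,0]
    - [0,0,0]
    - [0,0,0]
    - [0,0,0]
    - [0,0,0]
    - [0,0,0]
    - [0,0,0]
  jaw: [0,0,0,0,0,0,0,0,0,0,0,0,0,0,0,0,0,0,0]

```text
time_s: 29.4
tool_pos: [0.63, -0.0848, 0.3452]
tool_rot: [-179.7, 0.4, 6.3]
force: [-0.3, 1.6, -0.1]
grip_width: 0.0242
grasp_force: 25.0
```

```bash
python3 -c "
from h import *
togo(*slot(.051,-.025),.038,5.6)"
```

```text
t 29.4 grasp [ 0.63   -0.0848  0.1817] rot [-179.67    0.42    6.26] w 0.0242 F [-0.3  1.6 -0.1] q1,q7 [-40.4 -58.1]
rot [-0.0058  0.0074  0.0114] shift now [-0.0021  0.0101  0.1436] shift after turn [-0.0031  0.0093  0.1437]
```

Call:
send_rows:
  xyz:
    - [-0.003,0.009,0.0]
    - [0,0,0.03]
    - [0,0,0.03]
    - [0,0,0]
  rotation:
    - [-0.003,0.004,0.008]
    - [0,0,0]
    - [0,0,0]
    - [0,0,0]
  jaw: [0,0,0,0]

```text
time_s: 29.8
tool_pos: [0.6218, -0.1042, 0.2839]
tool_rot: [-180.0, 0.5, 4.9]
force: [-0.1, -0.3, 0.0]
grip_width: 0.0237
grasp_force: 25.0
```

```bash
python3 -c "
from h import *
togo(*slot(.051,-.025),.038,5.6)"
```

```text
t 29.8 grasp [ 0.6218 -0.1042  0.1204] rot [-179.95    0.54    4.91] w 0.0237 F [-0.1 -0.3  0. ] q1,q7 [-37.8 -55.7]
rot [-0.0009  0.0094 -0.012 ] shift now [ 0.0077 -0.0093  0.0823] shift after turn [ 0.007  -0.0093  0.0824]
```

Call:
send_rows:
  xyz:
    - [0.007,-0.009,0]
    - [0,0,0.02]
    - [0,0,0.02]
    - [0,0,0]
    - [0,0,0]
    - [0,0,0]
  rotation:
    - [0,0.005,-0.011]
    - [0,0,0]
    - [0,0,0]
    - [0,0,0]
    - [0,0,0]
    - [0,0,0]
  jaw: [0,0,0,0,0,0]

```text
time_s: 30.4
tool_pos: [0.6319, -0.0933, 0.2503]
tool_rot: [180.0, -0.4, 5.8]
force: [0.7, -0.5, 0.4]
grip_width: 0.0245
grasp_force: 25.0
```

```bash
python3 -c "
from h import *
togo(*slot(.051,-.025),.038,5.6)"
```

```text
t 30.4 grasp [ 0.6319 -0.0933  0.0868] rot [179.95  -0.39   5.77] w 0.0245 F [ 0.7 -0.5  0.4] q1,q7 [-37.  -54.6]
rot [ 0.0008 -0.0068  0.003 ] shift now [-0.0044  0.0005  0.0487] shift after turn [-0.0041  0.0006  0.0488]
```

Call:
send_rows:
  xyz:
    - [-0.003,0,0.01]
    - [0,0,0.015]
    - [0,0,0.015]
    - [0,0,0.008]
    - [0,0,0]
    - [0,0,0]
    - [0,0,0]
    - [0,0,0]
    - [0,0,0]
    - [0,0,-0.02]
    - [0,0,-0.04]
    - [0,0,-0.05]
    - [0,0,-0.04]
    - [0,0,0]
    - [0,0,0]
  rotation:
    - [0,-0.003,0]
    - [0,0,0]
    - [0,0,0]
    - [0,0,0]
    - [0,0,0]
    - [0,0,0]
    - [0,0,0]
    - [0,0,0]
    - [0,0,0]
    - [0,0,0]
    - [0,0,0]
    - [0,0,0]
    - [0,0,0]
    - [0,0,0]
    - [0,0,0]
  jaw: [0,0,0,0,0,0.39,0.39,0.39,0.39,0.39,0.39,0.39,0.39,0.39,0.39]

```text
time_s: 31.9
tool_pos: [0.6283, -0.0937, 0.3526]
tool_rot: [180.0, -0.3, 5.8]
force: [-0.6, -0.3, 0.0]
grip_width: 0.0339
grasp_force: 0.0
```

```bash
python3 -c "
from h import *
feet();togo(.396,-.311,.026,92.05)"
```

```text
caddy (292, 217, 71, 66)
feet in caddy [([310.0, 255.0], 42, [[0.619, -0.094]]), ([324.0, 264.0], 55, [[0.613, -0.043]])]
t 31.9 grasp [ 0.6279 -0.0932  0.1875] rot [-1.7997e+02 -1.0000e-01  5.7800e+00] w 0.034 F [ 0.8 -0.3 -0.1] q1,q7 [-40.2 -58. ]
rot [ 1.0000e-03 -1.8000e-03 -1.5058e+00] shift now [-0.253   0.1934  0.1609] shift after turn [-0.2093 -0.2396  0.1615]
```

Two feet are in. Now foot B.

Call:
send_rows:
  xyz:
    - [0,0,0]
    - [0,0,0]
    - [0,0,0]
    - [0,0,0]
    - [0,0,0]
    - [0,0,0]
    - [0,0,0]
    - [0,0,0]
    - [0,0,0]
    - [0,0,0]
    - [0,0,0]
    - [-0.0299,-0.0342,0]
    - [-0.0299,-0.0342,0]
    - [-0.0299,-0.0342,0]
    - [-0.0299,-0.0342,0]
    - [-0.0299,-0.0342,0]
    - [-0.0299,-0.0342,0]
    - [-0.0299,-0.0342,0]
    - [0,0,0]
    - [0,0,0]
  rotation:
    - [0,0,-0.1369]
    - [0,0,-0.1369]
    - [0,0,-0.1369]
    - [0,0,-0.1369]
    - [0,0,-0.1369]
    - [0,0,-0.1369]
    - [0,0,-0.1369]
    - [0,0,-0.1369]
    - [0,0,-0.1369]
    - [0,0,-0.1369]
    - [0,0,-0.1369]
    - [0,0,0]
    - [0,0,0]
    - [0,0,0]
    - [0,0,0]
    - [0,0,0]
    - [0,0,0]
    - [0,0,0]
    - [0,0,0]
    - [0,0,0]
  jaw: [0.46,0.46,0.46,0.46,0.46,0.46,0.46,0.46,0.46,0.46,0.46,0.46,0.46,0.46,0.46,0.46,0.46,0.46,0.46,0.46]

```text
time_s: 33.95
tool_pos: [0.3953, -0.3113, 0.3493]
tool_rot: [180.0, -0.1, 91.9]
force: [0.6, 1.0, -0.1]
grip_width: 0.0397
grasp_force: 0.0
```

Call:
send_rows:
  xyz:
    - [0,0,0.05]
    - [0,0,0]
    - [0,0,0]
  rotation:
    - [0,0,0]
    - [0,0,0]
    - [0,0,0]
  jaw: [0.46,0.46,0.46]

```text
time_s: 34.25
tool_pos: [0.397, -0.3098, 0.2994]
tool_rot: [-179.8, -0.0, 92.2]
force: [-0.6, -0.3, -0.0]
grip_width: 0.0399
grasp_force: 0.0
```

```bash
python3 -c "
from h import *
togo(.396,-.3105,.026,92.05)"
```

```text
t 34.2 grasp [ 0.397  -0.3098  0.1359] rot [-1.7985e+02 -1.0000e-02  9.2150e+01] w 0.0399 F [-0.6 -0.3 -0. ] q1,q7 [-18.1  43.7]
rot [-0.0026 -0.0002  0.0018] shift now [-0.0007 -0.0007  0.1099] shift after turn [-0.0007 -0.001   0.1099]
```

Call:
send_rows:
  xyz:
    - [-0.0005,-0.001,0.03]
    - [0,0,0.035]
    - [0,0,0.025]
    - [0,0,0.014]
    - [0,0,0.006]
    - [0,0,0]
    - [0,0,0]
    - [0,0,0]
    - [0,0,0]
    - [0,0,0]
    - [0,0,0]
    - [0,0,-0.02]
    - [0,0,-0.04]
    - [0,0,-0.05]
    - [0,0,-0.05]
    - [0,0,0]
    - [0,0,0]
  rotation:
    - [0,0,0]
    - [0,0,0]
    - [0,0,0]
    - [0,0,0]
    - [0,0,0]
    - [0,0,0]
    - [0,0,0]
    - [0,0,0]
    - [0,0,0]
    - [0,0,0]
    - [0,0,0]
    - [0,0,0]
    - [0,0,0]
    - [0,0,0]
    - [0,0,0]
    - [0,0,0]
    - [0,0,0]
  jaw: [0.46,0.46,0.46,0.46,0.46,0,0,0,0,0,0,0,0,0,0,0,0]

```text
time_s: 35.95
tool_pos: [0.3956, -0.3116, 0.3513]
tool_rot: [179.7, -0.0, 92.1]
force: [-0.5, 0.2, -2.5]
grip_width: 0.024
grasp_force: 25.0
```

```bash
python3 -c "
from h import *
feet(); togo(*slot(-.051,.025),.038,5.6)"
```

```text
caddy (292, 217, 71, 66)
feet in caddy [([311.0, 255.0], 29, [[0.618, -0.089]]), ([324.0, 264.0], 44, [[0.614, -0.042]])]
t 36.0 grasp [ 0.3952 -0.3112  0.1863] rot [ 1.7991e+02 -6.0000e-02  9.2080e+01] w 0.0238 F [-0.3  0.5  0. ] q1,q7 [-22.  40.]
rot [ 5.0000e-04 -2.1000e-03  1.5093e+00] shift now [0.2518 0.1353 0.1488] shift after turn [ 0.1507 -0.2431  0.1483]
```

Call:
send_rows:
  xyz:
    - [0,0,0]
    - [0,0,0]
    - [0,0,0]
    - [0,0,0]
    - [0,0,0]
    - [0,0,0]
    - [0,0,0]
    - [0,0,0]
    - [0,0,0]
    - [0,0,0]
    - [0,0,0]
    - [0.0251,-0.0405,0]
    - [0.0251,-0.0405,0]
    - [0.0251,-0.0405,0]
    - [0.0251,-0.0405,0]
    - [0.0251,-0.0405,0]
    - [0.0251,-0.0405,0]
    - [0,0,0]
    - [0,0,0]
    - [0,0,0]
  rotation:
    - [0,0,0.1372]
    - [0,0,0.1372]
    - [0,0,0.1372]
    - [0,0,0.1372]
    - [0,0,0.1372]
    - [0,0,0.1372]
    - [0,0,0.1372]
    - [0,0,0.1372]
    - [0,0,0.1372]
    - [0,0,0.1372]
    - [0,0,0.1372]
    - [0,0,0]
    - [0,0,0]
    - [0,0,0]
    - [0,0,0]
    - [0,0,0]
    - [0,0,0]
    - [0,0,0]
    - [0,0,0]
    - [0,0,0]
  jaw: [0,0,0,0,0,0,0,0,0,0,0,0,0,0,0,0,0,0,0,0]

```text
time_s: 38.0
tool_pos: [0.5208, -0.0564, 0.3489]
tool_rot: [179.9, 0.1, 5.5]
force: [-0.1, -0.4, -0.2]
grip_width: 0.0236
grasp_force: 25.0
```

```bash
python3 -c "
from h import *
togo(*slot(-.051,.025),.038,5.6)"
```

```text
t 38.0 grasp [ 0.5208 -0.0564  0.1854] rot [1.7993e+02 1.1000e-01 5.4600e+00] w 0.0236 F [-0.1 -0.4 -0.2] q1,q7 [-42.1 -76.6]
rot [ 0.0012  0.0019 -0.0024] shift now [ 0.0011 -0.002   0.1474] shift after turn [ 0.0008 -0.0018  0.1474]
```

Call:
send_rows:
  xyz:
    - [0.001,-0.001,0.03]
    - [0,0,0.04]
    - [0,0,0.035]
    - [0,0,0.02]
    - [0,0,0.014]
    - [0,0,0.008]
    - [0,0,0]
    - [0,0,0]
    - [0,0,0]
    - [0,0,0]
    - [0,0,0]
    - [0,0,-0.02]
    - [0,0,-0.04]
    - [0,0,-0.05]
    - [0,0,-0.04]
    - [0,0,0]
    - [0,0,0]
  rotation:
    - [0,0,0]
    - [0,0,0]
    - [0,0,0]
    - [0,0,0]
    - [0,0,0]
    - [0,0,0]
    - [0,0,0]
    - [0,0,0]
    - [0,0,0]
    - [0,0,0]
    - [0,0,0]
    - [0,0,0]
    - [0,0,0]
    - [0,0,0]
    - [0,0,0]
    - [0,0,0]
    - [0,0,0]
  jaw: [0,0,0,0,0,0,0,0.39,0.39,0.39,0.39,0.39,0.39,0.39,0.39,0.39,0.39]

```text
time_s: 39.7
tool_pos: [0.5228, -0.0539, 0.3542]
tool_rot: [-179.9, -0.2, 5.6]
force: [-0.5, -0.0, -0.5]
grip_width: 0.0342
grasp_force: 0.0
```

```bash
python3 -c "
from h import *
feet();togo(.3935,-.357,.026,92.05)"
```

```text
caddy (292, 218, 71, 65)
feet in caddy [([340.0, 246.0], 44, [[0.536, -0.056]]), ([348.0, 245.0], 11, [[0.517, -0.044]]), ([311.0, 255.0], 29, [[0.618, -0.089]]), ([324.0, 264.0], 45, [[0.613, -0.042]])]
t 39.8 grasp [ 0.5223 -0.0537  0.1894] rot [-1.7997e+02 -5.0000e-02  5.6100e+00] w 0.0338 F [-0.2 -0.1 -0.2] q1,q7 [-43.3 -76.7]
rot [ 3.0000e-04 -1.1000e-03 -1.5087e+00] shift now [-0.1579  0.2893  0.1631] shift after turn [-0.2985 -0.1395  0.1634]
```

Three feet are in; the blob at (340,246) and (348,245) is one foot split by the handle upright. Last foot is A.

Call:
send_rows:
  xyz:
    - [0,0,0]
    - [0,0,0]
    - [0,0,0]
    - [0,0,0]
    - [0,0,0]
    - [0,0,0]
    - [0,0,0]
    - [0,0,0]
    - [0,0,0]
    - [0,0,0]
    - [0,0,0]
    - [-0.0426,-0.0199,0]
    - [-0.0426,-0.0199,0]
    - [-0.0426,-0.0199,0]
    - [-0.0426,-0.0199,0]
    - [-0.0426,-0.0199,0]
    - [-0.0426,-0.0199,0]
    - [-0.0426,-0.0199,0]
    - [0,0,0.03]
    - [0,0,0]
  rotation:
    - [0,0,-0.1372]
    - [0,0,-0.1372]
    - [0,0,-0.1372]
    - [0,0,-0.1372]
    - [0,0,-0.1372]
    - [0,0,-0.1372]
    - [0,0,-0.1372]
    - [0,0,-0.1372]
    - [0,0,-0.1372]
    - [0,0,-0.1372]
    - [0,0,-0.1372]
    - [0,0,0]
    - [0,0,0]
    - [0,0,0]
    - [0,0,0]
    - [0,0,0]
    - [0,0,0]
    - [0,0,0]
    - [0,0,0]
    - [0,0,0]
  jaw: [0.46,0.46,0.46,0.46,0.46,0.46,0.46,0.46,0.46,0.46,0.46,0.46,0.46,0.46,0.46,0.46,0.46,0.46,0.46,0.46]

```text
time_s: 41.75
tool_pos: [0.3917, -0.3567, 0.3189]
tool_rot: [-179.6, -0.2, 91.8]
force: [-0.1, 1.4, -0.0]
grip_width: 0.0396
grasp_force: 0.0
```

Call:
send_rows:
  xyz:
    - [0,0,0.02]
    - [0,0,0]
    - [0,0,0]
  rotation:
    - [0,0,0]
    - [0,0,0]
    - [0,0,0]
  jaw: [0.46,0.46,0.46]

```text
time_s: 42.05
tool_pos: [0.3945, -0.356, 0.303]
tool_rot: [-180.0, -0.0, 92.1]
force: [0.4, -0.3, 0.3]
grip_width: 0.04
grasp_force: 0.0
```

```bash
python3 -c "
from h import *
togo(.3935,-.357,.026,92.05)
c=env.read_camera('side');H,S,v=hsv(c)
n,l,s,ce=cv2.connectedComponentsWithStats(((v<60)&(S<130)).astype(np.uint8))
print([(ce[i].round(1),s[i,4],cast(c,[ce[i]],.022)) for i in range(1,n) if np.hypot(*(ce[i]-(313,361)))<40 and s[i,4]>12])"
```

```text
t 42.0 grasp [ 0.3945 -0.356   0.1395] rot [-1.7997e+02 -4.0000e-02  9.2140e+01] w 0.04 F [ 0.4 -0.3  0.3] q1,q7 [-13.   52.3]
rot [-0.0005 -0.0007  0.0016] shift now [-0.001  -0.001   0.1135] shift after turn [-0.0009 -0.001   0.1135]
[(array([313. , 361.4]), np.int32(112), array([[ 0.38922755, -0.35847782]]))]
```

Call:
send_rows:
  xyz:
    - [-0.001,-0.001,0.03]
    - [0,0,0.035]
    - [0,0,0.025]
    - [0,0,0.015]
    - [0,0,0.008]
    - [0,0,0]
    - [0,0,0]
    - [0,0,0]
    - [0,0,0]
    - [0,0,0]
    - [0,0,0]
    - [0,0,-0.02]
    - [0,0,-0.04]
    - [0,0,-0.05]
    - [0,0,-0.05]
    - [0,0,0]
    - [0,0,0]
  rotation:
    - [0,0,0]
    - [0,0,0]
    - [0,0,0]
    - [0,0,0]
    - [0,0,0]
    - [0,0,0]
    - [0,0,0]
    - [0,0,0]
    - [0,0,0]
    - [0,0,0]
    - [0,0,0]
    - [0,0,0]
    - [0,0,0]
    - [0,0,0]
    - [0,0,0]
    - [0,0,0]
    - [0,0,0]
  jaw: [0.46,0.46,0.46,0.46,0.46,0,0,0,0,0,0,0,0,0,0,0,0]

```text
time_s: 43.8
tool_pos: [0.3933, -0.3581, 0.3512]
tool_rot: [179.8, 0.0, 92.1]
force: [-0.5, 0.5, -1.3]
grip_width: 0.0238
grasp_force: 25.0
```

```bash
python3 -c "
from h import *
feet(); togo(*slot(-.051,-.025),.038,5.6)"
```

```text
caddy (292, 217, 71, 66)
feet in caddy [([340.0, 247.0], 40, [[0.537, -0.056]]), ([311.0, 255.0], 29, [[0.618, -0.089]]), ([324.0, 264.0], 46, [[0.613, -0.042]])]
t 43.9 grasp [ 0.393  -0.3576  0.1863] rot [ 1.7991e+02 -5.0000e-02  9.2080e+01] w 0.0236 F [ 0.9  0.8 -0.4] q1,q7 [-16.2  49.7]
rot [ 6.0000e-04 -1.9000e-03  1.5094e+00] shift now [0.2482 0.1423 0.1487] shift after turn [ 0.1575 -0.2391  0.1483]
```

Call:
send_rows:
  xyz:
    - [0,0,0]
    - [0,0,0]
    - [0,0,0]
    - [0,0,0]
    - [0,0,0]
    - [0,0,0]
    - [0,0,0]
    - [0,0,0]
    - [0,0,0]
    - [0,0,0]
    - [0,0,0]
    - [0.0262,-0.0398,0]
    - [0.0262,-0.0398,0]
    - [0.0262,-0.0398,0]
    - [0.0262,-0.0398,0]
    - [0.0262,-0.0398,0]
    - [0.0262,-0.0398,0]
    - [0,0,0]
    - [0,0,0]
    - [0,0,0]
  rotation:
    - [0,0,0.1372]
    - [0,0,0.1372]
    - [0,0,0.1372]
    - [0,0,0.1372]
    - [0,0,0.1372]
    - [0,0,0.1372]
    - [0,0,0.1372]
    - [0,0,0.1372]
    - [0,0,0.1372]
    - [0,0,0.1372]
    - [0,0,0.1372]
    - [0,0,0]
    - [0,0,0]
    - [0,0,0]
    - [0,0,0]
    - [0,0,0]
    - [0,0,0]
    - [0,0,0]
    - [0,0,0]
    - [0,0,0]
  jaw: [0,0,0,0,0,0,0,0,0,0,0,0,0,0,0,0,0,0,0,0]

```text
time_s: 45.85
tool_pos: [0.5254, -0.1061, 0.349]
tool_rot: [179.9, 0.1, 5.5]
force: [0.5, -0.8, -0.7]
grip_width: 0.0238
grasp_force: 25.0
```

```bash
python3 -c "
from h import *
togo(*slot(-.051,-.025),.038,5.6)"
```

```text
t 45.9 grasp [ 0.5254 -0.1061  0.1855] rot [1.7994e+02 9.0000e-02 5.4800e+00] w 0.0238 F [ 0.5 -0.8 -0.7] q1,q7 [-46.6 -67. ]
rot [ 0.001   0.0016 -0.0021] shift now [ 0.0014 -0.0019  0.1475] shift after turn [ 0.0012 -0.0017  0.1475]
```

Call:
send_rows:
  xyz:
    - [0.001,-0.001,0.03]
    - [0,0,0.04]
    - [0,0,0.035]
    - [0,0,0.02]
    - [0,0,0.014]
    - [0,0,0.008]
    - [0,0,0]
    - [0,0,0]
    - [0,0,0]
    - [0,0,0]
    - [0,0,0]
    - [0,0,-0.02]
    - [0,0,-0.04]
    - [0,0,-0.05]
    - [0,0,-0.05]
    - [0,0,0]
    - [0,0,0]
  rotation:
    - [0,0,0]
    - [0,0,0]
    - [0,0,0]
    - [0,0,0]
    - [0,0,0]
    - [0,0,0]
    - [0,0,0]
    - [0,0,0]
    - [0,0,0]
    - [0,0,0]
    - [0,0,0]
    - [0,0,0]
    - [0,0,0]
    - [0,0,0]
    - [0,0,0]
    - [0,0,0]
    - [0,0,0]
  jaw: [0,0,0,0,0,0,0,0.39,0.39,0.39,0.39,0.39,0.39,0.39,0.39,0.39,0.39]

```text
time_s: 47.55
tool_pos: [0.5275, -0.1039, 0.3644]
tool_rot: [-179.9, -0.2, 5.6]
force: [-0.0, 0.7, -0.4]
grip_width: 0.034
grasp_force: 0.0
```

```bash
python3 -c "
from h import *
feet();caddy();togo(.5747,-.0744,.104,95.6)
s=env.read_camera('side')['image'][200:400,240:440];c=env.read_camera('scene')['image'][140:300,230:390]
cv2.imwrite('pics/m9.png',np.hstack([cv2.resize(s,(400,400)),cv2.resize(c,(400,400))]))"
```

```text
caddy (292, 218, 71, 65)
feet in caddy [([330.0, 237.0], 60, [[0.533, -0.101]]), ([340.0, 246.0], 44, [[0.536, -0.056]]), ([311.0, 255.0], 29, [[0.618, -0.089]]), ([324.0, 264.0], 46, [[0.613, -0.042]])]
scene (292, 218, 71, 65)
side (280, 227, 76, 63)
t 47.7 grasp [ 0.5266 -0.1035  0.1983] rot [-1.7999e+02  9.0000e-02  5.6000e+00] w 0.034 F [-0.6 -0.1  0.1] q1,q7 [-48.2 -67.5]
rot [-1.3000e-03  1.1000e-03 -1.5709e+00] shift now [ 0.0509 -0.0243  0.0942] shift after turn [0.0243 0.0508 0.0943]
```

View pics/m9.png

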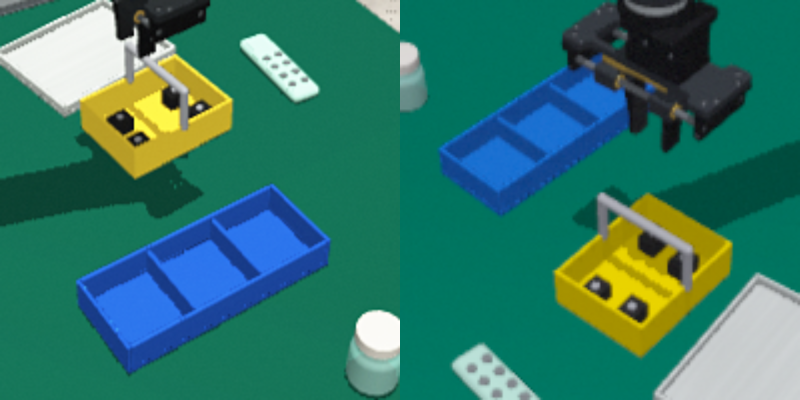

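The bin is empty and four feet are in the caddy. Now turn for the caddy handle.

Call:
send_rows:
  xyz:
    - [0,0,0]
    - [0,0,0]
    - [0,0,0]
    - [0,0,0]
    - [0,0,0]
    - [0,0,0]
    - [0,0,0]
    - [0,0,0]
    - [0,0,0]
    - [0,0,0]
    - [0,0,0]
    - [0.012,0.0254,0]
    - [0.012,0.0254,0]
    - [0,0,0]
    - [0,0,0]
    - [0,0,0]
  rotation:
    - [0,0,-0.1428]
    - [0,0,-0.1428]
    - [0,0,-0.1428]
    - [0,0,-0.1428]
    - [0,0,-0.1428]
    - [0,0,-0.1428]
    - [0,0,-0.1428]
    - [0,0,-0.1428]
    - [0,0,-0.1428]
    - [0,0,-0.1428]
    - [0,0,-0.1428]
    - [0,0,0]
    - [0,0,0]
    - [0,0,0]
    - [0,0,0]
    - [0,0,0]
  jaw: [0.75,0.75,0.75,0.75,0.75,0.75,0.75,0.75,0.75,0.75,0.75,0.75,0.75,0.75,0.75,0.75]

```text
time_s: 49.4
tool_pos: [0.5746, -0.0761, 0.3625]
tool_rot: [-180.0, 0.0, 95.5]
force: [-0.7, -0.7, 0.7]
grip_width: 0.0651
grasp_force: 0.0
```

```bash
python3 -c "
from h import *
togo(.5747,-.0744,.104,95.6)"
```

```text
t 49.4 grasp [ 0.5746 -0.0761  0.199 ] rot [-1.7995e+02  4.0000e-02  9.5500e+01] w 0.0651 F [-0.7 -0.7  0.7] q1,q7 [-37.7  20.4]
rot [-0.0008  0.0007 -0.0018] shift now [0.0018 0.0003 0.095 ] shift after turn [0.0017 0.0002 0.095 ]
```

Descend and close (65 → 12 mm takes about 0.8 s; I'll wait 1.2 s).

Call:
send_rows:
  xyz:
    - [0.001,0,0.03]
    - [0,0,0.03]
    - [0,0,0.02]
    - [0,0,0.014]
    - [0,0,0]
    - [0,0,0]
    - [0,0,0]
    - [0,0,0]
    - [0,0,0]
    - [0,0,0]
    - [0,0,0]
    - [0,0,0]
    - [0,0,0]
    - [0,0,0]
    - [0,0,0]
    - [0,0,0]
  rotation:
    - [0,0,0]
    - [0,0,0]
    - [0,0,0]
    - [0,0,0]
    - [0,0,0]
    - [0,0,0]
    - [0,0,0]
    - [0,0,0]
    - [0,0,0]
    - [0,0,0]
    - [0,0,0]
    - [0,0,0]
    - [0,0,0]
    - [0,0,0]
    - [0,0,0]
    - [0,0,0]
  jaw: [0.75,0.75,0.75,0.75,0,0,0,0,0,0,0,0,0,0,0,0]
  newtons: 58

```text
time_s: 51.0
tool_pos: [0.5751, -0.0742, 0.2693]
tool_rot: [180.0, -0.0, 95.6]
force: [-5.0, 0.2, 4.1]
grip_width: 0.0103
grasp_force: 58.0
```

Call:
send_rows:
  xyz:
    - [0,0,-0.01]
    - [0,0,-0.015]
    - [0,0,-0.015]
    - [0,0,-0.02]
    - [0,0,0]
    - [0,0,0]
    - [0,0,0]
  rotation:
    - [0,0,0]
    - [0,0,0]
    - [0,0,0]
    - [0,0,0]
    - [0,0,0]
    - [0,0,0]
    - [0,0,0]
  jaw: [0,0,0,0,0,0,0]

```text
time_s: 51.7
tool_pos: [0.575, -0.0738, 0.3286]
tool_rot: [180.0, -0.0, 95.6]
force: [-0.4, 0.5, -3.7]
grip_width: 0.0104
grasp_force: 58.0
```

```bash
python3 -c "
from h import *
feet();caddy();togo(.5665,.1142,.109,100.5)
c=env.read_camera('side')
H,S,v=hsv(c);m=cv2.morphologyEx(((S<40)&(v>100)).astype(np.uint8),cv2.MORPH_OPEN,np.ones((5,5)))"
```

```text
caddy (290, 207, 74, 63)
feet in caddy [([328.0, 219.0], 158, [[0.483, -0.16]]), ([313.0, 219.0], 32, [[0.515, -0.188]]), ([340.0, 233.0], 44, [[0.498, -0.094]]), ([310.0, 241.0], 33, [[0.584, -0.13]]), ([323.0, 249.0], 51, [[0.577, -0.082]])]
scene (290, 207, 74, 63)
side (280, 210, 78, 62)
t 51.9 grasp [ 0.575  -0.074   0.1649] rot [-1.7997e+02  1.0000e-02  9.5580e+01] w 0.0101 F [ 0.   0.4 -3.8] q1,q7 [-37.   21.6]
rot [-0.0005  0.0002 -0.0858] shift now [0.1881 0.0098 0.0558] shift after turn [0.1866 0.0259 0.0559]
```

Call:
send_rows:
  xyz:
    - [0.0134,0.0018,0]
    - [0.0194,0.0018,0]
    - [0.0194,0.0018,0]
    - [0.0194,0.0018,0]
    - [0.0194,0.0018,0]
    - [0.0194,0.0018,0]
    - [0.0194,0.0018,0]
    - [0.0194,0.0018,0]
    - [0.0194,0.0018,0]
    - [0.0184,0.0018,0]
    - [0,0,0]
    - [0,0,0]
    - [0,0,0]
    - [0,0,0]
  rotation:
    - [0,0,-0.0086]
    - [0,0,-0.0086]
    - [0,0,-0.0086]
    - [0,0,-0.0086]
    - [0,0,-0.0086]
    - [0,0,-0.0086]
    - [0,0,-0.0086]
    - [0,0,-0.0086]
    - [0,0,-0.0086]
    - [0,0,-0.0086]
    - [0,0,0]
    - [0,0,0]
    - [0,0,0]
    - [0,0,0]
  jaw: [0,0,0,0,0,0,0,0,0,0,0,0,0,0]

```text
time_s: 53.3
tool_pos: [0.5678, 0.1121, 0.3293]
tool_rot: [179.9, 0.0, 100.4]
force: [0.8, -0.6, -3.4]
grip_width: 0.0105
grasp_force: 58.0
```

```bash
python3 -c "
from h import *
togo(.5665,.1142,.111,100.5)
s=env.read_camera('side')['image'][150:350,200:400];c=env.read_camera('scene')['image'][190:350,310:470]
cv2.imwrite('pics/m10.png',np.hstack([cv2.resize(s,(400,400)),cv2.resize(c,(400,400))]))"
```

```text
t 53.3 grasp [0.5678 0.1121 0.1658] rot [1.7994e+02 5.0000e-02 1.0038e+02] w 0.0105 F [ 0.8 -0.6 -3.4] q1,q7 [-51.4   6.1]
rot [ 0.0011  0.0009 -0.0021] shift now [ 0.0024 -0.0009  0.0548] shift after turn [ 0.0023 -0.0009  0.0548]
```

View pics/m10.png

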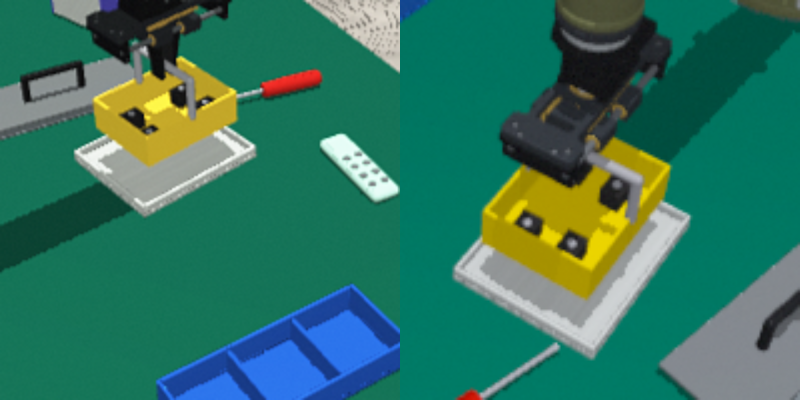

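The caddy hangs level and centred over the tray with the feet inside. Lower and release.

Call:
send_rows:
  xyz:
    - [0.002,-0.001,0.015]
    - [0,0,0.015]
    - [0,0,0.01]
    - [0,0,0.006]
    - [0,0,0.005]
    - [0,0,0.003]
    - [0,0,0]
    - [0,0,0]
    - [0,0,0]
  rotation:
    - [0,0,0]
    - [0,0,0]
    - [0,0,0]
    - [0,0,0]
    - [0,0,0]
    - [0,0,0]
    - [0,0,0]
    - [0,0,0]
    - [0,0,0]
  jaw: [0,0,0,0,0,0,0,0,0]

```text
time_s: 54.3
tool_pos: [0.5665, 0.1153, 0.2757]
tool_rot: [179.9, 0.0, 100.5]
force: [-0.2, -0.5, -3.3]
grip_width: 0.0106
grasp_force: 58.0
```

Call:
send_rows:
  xyz:
    - [0,0,0]
    - [0,0,0]
    - [0,0,0]
    - [0,0,0]
    - [0,0,0]
    - [0,0,0]
    - [0,0,0]
    - [0,0,-0.02]
    - [0,0,-0.04]
    - [0,0,-0.05]
    - [0,0,-0.05]
    - [0,0,0]
    - [0,0,0]
  rotation:
    - [0,0,0]
    - [0,0,0]
    - [0,0,0]
    - [0,0,0]
    - [0,0,0]
    - [0,0,0]
    - [0,0,0]
    - [0,0,0]
    - [0,0,0]
    - [0,0,0]
    - [0,0,0]
    - [0,0,0]
    - [0,0,0]
  jaw: [0.6,0.6,0.6,0.6,0.6,0.6,0.6,0.6,0.6,0.6,0.6,0.6,0.6]

```text
time_s: 55.6
tool_pos: [0.5664, 0.1152, 0.4365]
tool_rot: [179.8, -0.0, 100.5]
force: [-0.1, -0.3, 0.2]
grip_width: 0.0521
grasp_force: 0.0
```

```bash
python3 -c "
from h import *
togo(.4815,.3325,.13,-3.0)
for n,s in(('scene',(470,312)),('side',(225,188))):
    c=env.read_camera(n);H,S,v=hsv(c)
    k=((v<70)&(S<80)).astype(np.uint8);nn,l,st,ce=cv2.connectedComponentsWithStats(k)
    print([(st[i].tolist(),ce[i].round(1).tolist(),cast(c,[ce[i]],.05).round(3).tolist()) for i in range(1,nn) if st[i,4]>30 and np.hypot(*(ce[i]-s))<45])
"
```

```text
t 55.6 grasp [0.5664 0.1152 0.273 ] rot [ 1.7979e+02 -4.0000e-02  1.0052e+02] w 0.0521 F [-0.1 -0.3  0.2] q1,q7 [-53.6   3. ]
rot [ 0.002  -0.0038  1.8067] shift now [ 0.2291 -0.0443  0.1429] shift after turn [-0.0961 -0.2126  0.143 ]
[([453, 297, 30, 33, 228], [467.6, 311.8], [[0.487, 0.334]])]
[([211, 181, 32, 20, 171], [225.6, 188.2], [[0.481, 0.33]])]
```

Call:
send_rows:
  xyz:
    - [0,0,0]
    - [0,0,0]
    - [0,0,0]
    - [0,0,0]
    - [0,0,0]
    - [0,0,0]
    - [0,0,0]
    - [0,0,0]
    - [0,0,0]
    - [0,0,0]
    - [0,0,0]
    - [0,0,0]
    - [0,0,0]
    - [-0.0192,-0.0426,0]
    - [-0.0192,-0.0426,0]
    - [-0.0192,-0.0426,0]
    - [-0.0192,-0.0426,0]
    - [-0.0192,-0.0426,0]
    - [0,0,0]
    - [0,0,0]
  rotation:
    - [0,0,0.1392]
    - [0,0,0.1392]
    - [0,0,0.1392]
    - [0,0,0.1392]
    - [0,0,0.1392]
    - [0,0,0.1392]
    - [0,0,0.1392]
    - [0,0,0.1392]
    - [0,0,0.1392]
    - [0,0,0.1392]
    - [0,0,0.1392]
    - [0,0,0.1392]
    - [0,0,0.1392]
    - [0,0,0]
    - [0,0,0]
    - [0,0,0]
    - [0,0,0]
    - [0,0,0]
    - [0,0,0]
    - [0,0,0]
  jaw: [0.6,0.6,0.6,0.6,0.6,0.6,0.6,0.6,0.6,0.6,0.6,0.6,0.6,0.6,0.6,0.6,0.6,0.6,0.6,0.6]

```text
time_s: 57.7
tool_pos: [0.4808, 0.3349, 0.433]
tool_rot: [179.8, 0.0, -3.0]
force: [0.0, -0.5, -0.5]
grip_width: 0.0523
grasp_force: 0.0
```

Call:
send_rows:
  xyz:
    - [0,0,0.05]
    - [0,0,0.05]
    - [0,0,0]
    - [0,0,0]
    - [0,0,0]
  rotation:
    - [0,0,0]
    - [0,0,0]
    - [0,0,0]
    - [0,0,0]
    - [0,0,0]
  jaw: [0.6,0.6,0.6,0.6,0.6]

```text
time_s: 58.2
tool_pos: [0.4836, 0.3328, 0.3377]
tool_rot: [-179.9, -0.2, -3.3]
force: [0.8, 0.4, 0.1]
grip_width: 0.052
grasp_force: 0.0
```

```bash
python3 -c "
from h import *
togo(.482,.3325,.0588,-3.2)
feet()"
```

```text
t 58.2 grasp [0.4836 0.3328 0.1742] rot [-179.87   -0.23   -3.26] w 0.052 F [0.8 0.4 0.1] q1,q7 [ -80.  -118.3]
rot [-0.0022 -0.0041 -0.001 ] shift now [-0.0021  0.0007  0.1154] shift after turn [-0.0016  0.0004  0.1154]
caddy (343, 250, 74, 73)
feet in caddy [([379.0, 272.0], 61, [[0.526, 0.082]]), ([394.0, 281.0], 74, [[0.523, 0.133]]), ([362.0, 293.0], 34, [[0.611, 0.099]]), ([379.0, 302.0], 51, [[0.601, 0.148]])]
```

Call:
send_rows:
  xyz:
    - [-0.0016,0.0005,0.03]
    - [0,0,0.035]
    - [0,0,0.025]
    - [0,0,0.015]
    - [0,0,0.01]
    - [0,0,0]
    - [0,0,0]
    - [0,0,0]
    - [0,0,0]
    - [0,0,0]
    - [0,0,0]
    - [0,0,0]
    - [0,0,0]
    - [0,0,0]
    - [0,0,0]
  rotation:
    - [-0.002,-0.004,0]
    - [0,0,0]
    - [0,0,0]
    - [0,0,0]
    - [0,0,0]
    - [0,0,0]
    - [0,0,0]
    - [0,0,0]
    - [0,0,0]
    - [0,0,0]
    - [0,0,0]
    - [0,0,0]
    - [0,0,0]
    - [0,0,0]
    - [0,0,0]
  jaw: [0.6,0.6,0.6,0.6,0.6,0,0,0,0,0,0,0,0,0,0]
  newtons: 58

```text
time_s: 59.75
tool_pos: [0.4804, 0.3329, 0.2204]
tool_rot: [179.9, 0.2, -3.2]
force: [0.0, -0.2, 4.2]
grip_width: 0.0104
grasp_force: 58.0
```

Call:
send_rows:
  xyz:
    - [0,0,-0.01]
    - [0,0,-0.02]
    - [0,0,-0.03]
    - [0,0,-0.04]
    - [0,0,-0.04]
    - [0,0,-0.03]
    - [0,0,0]
    - [0,0,0]
    - [0,0,0]
  rotation:
    - [0,0,0]
    - [0,0,0]
    - [0,0,0]
    - [0,0,0]
    - [0,0,0]
    - [0,0,0]
    - [0,0,0]
    - [0,0,0]
    - [0,0,0]
  jaw: [0,0,0,0,0,0,0,0,0]

```text
time_s: 60.65
tool_pos: [0.4801, 0.3328, 0.3883]
tool_rot: [179.8, 0.3, -3.2]
force: [0.1, 0.3, -2.7]
grip_width: 0.0097
grasp_force: 57.9
```

```bash
python3 -c "
from h import *
togo(.4838,-.3312,.088,2.08)"
```

```text
t 60.6 grasp [0.4801 0.3328 0.2248] rot [179.75   0.3   -3.17] w 0.0097 F [ 0.1  0.3 -2.7] q1,q7 [ -81.7 -120.1]
rot [ 0.0041  0.0055 -0.0916] shift now [0.0411 0.6622 0.1395] shift after turn [-0.0204  0.6637  0.1368]
```

Call:
send_rows:
  xyz:
    - [0.0005,0.02,0]
    - [0.0005,0.035,0]
    - [0.0005,0.0385,0]
    - [0.0005,0.0385,0]
    - [0.0005,0.0385,0]
    - [0.0005,0.0385,0]
    - [0.0005,0.0385,0]
    - [0.0005,0.0385,0]
    - [0.0005,0.0385,0]
    - [0.0005,0.0385,0]
    - [0.0005,0.0385,0]
    - [0.0005,0.0385,0]
    - [0.0005,0.0385,0]
    - [0.0005,0.0385,0]
    - [0.0005,0.0385,0]
    - [0.0005,0.0385,0]
    - [0.0005,0.0385,0]
    - [0,0.0305,0]
    - [0,0,0]
    - [0,0,0]
  rotation:
    - [0,0,-0.0051]
    - [0,0,-0.0051]
    - [0,0,-0.0051]
    - [0,0,-0.0051]
    - [0,0,-0.0051]
    - [0,0,-0.0051]
    - [0,0,-0.0051]
    - [0,0,-0.0051]
    - [0,0,-0.0051]
    - [0,0,-0.0051]
    - [0,0,-0.0051]
    - [0,0,-0.0051]
    - [0,0,-0.0051]
    - [0,0,-0.0051]
    - [0,0,-0.0051]
    - [0,0,-0.0051]
    - [0,0,-0.0051]
    - [0,0,-0.0051]
    - [0,0,0]
    - [0,0,0]
  jaw: [0,0,0,0,0,0,0,0,0,0,0,0,0,0,0,0,0,0,0,0]

```text
time_s: 62.65
tool_pos: [0.481, -0.3305, 0.3896]
tool_rot: [179.9, 0.4, 1.9]
force: [-0.1, 0.9, -2.3]
grip_width: 0.0105
grasp_force: 58.0
```

Call:
send_rows:
  xyz:
    - [0,0,0.03]
    - [0,0,0.03]
    - [0,0,0.02]
    - [0,0,0]
    - [0,0,0]
    - [0,0,0]
  rotation:
    - [0,0,0]
    - [0,0,0]
    - [0,0,0]
    - [0,0,0]
    - [0,0,0]
    - [0,0,0]
  jaw: [0,0,0,0,0,0]

```text
time_s: 63.25
tool_pos: [0.4824, -0.3296, 0.3126]
tool_rot: [179.9, 0.1, 2.2]
force: [0.6, -0.9, -2.8]
grip_width: 0.0102
grasp_force: 58.0
```

Run:
```python
from h import *
togo(.482,-.3312,.088,2.08)
s=env.read_camera('side'); zc=env.get_obs()['tool_pos'][2]-env.grip_depth-.046+.006
c=env.read_camera('scene')
for q,sd in((c,(285,180)),(s,(343,320))):
    H,S,v=hsv(q);m=((S<60)&(v>60))|((v<60)&(S<80));m[:int(sd[1]-60)]=0
    mm=cv2.morphologyEx(((S<60)&(v>90)).astype(np.uint8),cv2.MORPH_OPEN,np.ones((3,3)));print(rect(q,comp(mm,sd),zc))
cv2.imwrite('pics/m11.png',np.hstack([cv2.resize(s['image'][230:430,240:440],(400,400)),cv2.resize(c['image'][100:260,210:370],(400,400))]))
```

```text
t 63.2 grasp [ 0.4824 -0.3296  0.1491] rot [1.7986e+02 7.0000e-02 2.1600e+00] w 0.0102 F [ 0.6 -0.9 -2.8] q1,q7 [-19.6 -37.3]
rot [0.0024 0.0012 0.0015] shift now [-0.0004  0.0015  0.0611] shift after turn [-0.0005  0.0016  0.0611]
[ 484.5 -329.9  274.2  110.9    2.1]
[ 484.9 -331.   274.3  109.4    1.9]
```

View pics/m11.png

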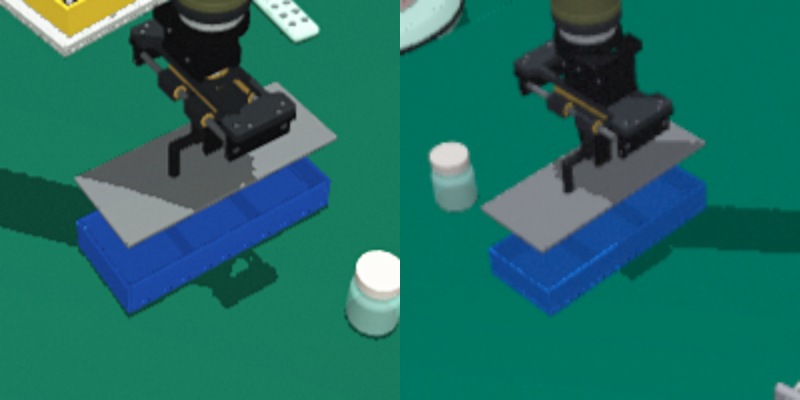

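Cover is level over the bin; measured (484.7,-330.5) against the seat at (483,-330.3). Lower gently with a 1 mm correction.

Call:
send_rows:
  xyz:
    - [-0.0013,0.0005,0.015]
    - [0,0,0.02]
    - [0,0,0.01]
    - [0,0,0.005]
    - [0,0,0.004]
    - [0,0,0.004]
    - [0,0,0.003]
    - [0,0,0]
    - [0,0,0]
  rotation:
    - [0.0015,0.001,0]
    - [0,0,0]
    - [0,0,0]
    - [0,0,0]
    - [0,0,0]
    - [0,0,0]
    - [0,0,0]
    - [0,0,0]
    - [0,0,0]
  jaw: [0,0,0,0,0,0,0,0,0]

```text
time_s: 64.25
tool_pos: [0.4804, -0.3306, 0.2506]
tool_rot: [180.0, 0.1, 2.1]
force: [-0.4, 0.5, -2.3]
grip_width: 0.0096
grasp_force: 58.0
```

```bash
python3 -c "
from h import *
togo(.482,-.3312,.087,2.08)"
```

```text
t 64.2 grasp [ 0.4804 -0.3306  0.0871] rot [1.7997e+02 1.0000e-01 2.0900e+00] w 0.0096 F [-0.4  0.5 -2.3] q1,q7 [-16.3 -34.3]
rot [0.0005 0.0017 0.0001] shift now [0.0016 0.0006 0.0001] shift after turn [0.0016 0.0006 0.0001]
```

No resistance at seating height, so the strips have gone in. Lower the last millimetre and let go.

Call:
send_rows:
  xyz:
    - [0,0,0.001]
    - [0,0,0]
    - [0,0,0]
    - [0,0,0]
    - [0,0,0]
    - [0,0,0]
    - [0,0,0]
    - [0,0,0]
    - [0,0,0]
    - [0,0,0]
    - [0,0,-0.02]
    - [0,0,-0.04]
    - [0,0,-0.05]
    - [0,0,-0.05]
    - [0,0,0]
    - [0,0,0]
    - [0,0,0]
  rotation:
    - [0,0,0]
    - [0,0,0]
    - [0,0,0]
    - [0,0,0]
    - [0,0,0]
    - [0,0,0]
    - [0,0,0]
    - [0,0,0]
    - [0,0,0]
    - [0,0,0]
    - [0,0,0]
    - [0,0,0]
    - [0,0,0]
    - [0,0,0]
    - [0,0,0]
    - [0,0,0]
    - [0,0,0]
  jaw: [0,0,0.6,0.6,0.6,0.6,0.6,0.6,0.6,0.6,0.6,0.6,0.6,0.6,0.6,0.6,0.6]

```text
time_s: 65.95
tool_pos: [0.4804, -0.33, 0.4082]
tool_rot: [-179.9, 0.2, 2.1]
force: [-0.4, 0.3, 1.0]
grip_width: 0.0525
grasp_force: 0.0
```

Run:
```python
from h import *
togo(.482,-.3312,.087,2.08)
feet(); I=[]
for n,s in(('scene',(290,180)),('side',(343,335))):
    c=env.read_camera(n);H,S,v=hsv(c); m=((S<60)&(v>60))|((v<60)&(S<80)); print('cover',rect(c,comp(m,s),.048))
    I.append(cv2.resize(c['image'][130:330,200:440] if n=='scene' else c['image'][190:390,210:450],(400,333)))
cv2.imwrite('pics/m12.png',np.hstack(I))
```

```text
t 66.0 grasp [ 0.4804 -0.33    0.2447] rot [-179.94    0.2     2.1 ] w 0.0525 F [-0.4  0.3  1. ] q1,q7 [-22.6 -41.4]
rot [-0.001   0.0035  0.0003] shift now [0.0021 0.0014 0.1577] shift after turn [0.0015 0.0012 0.1577]
caddy (343, 250, 74, 73)
feet in caddy [([379.0, 272.0], 61, [[0.526, 0.082]]), ([394.0, 281.0], 74, [[0.523, 0.133]]), ([362.0, 293.0], 34, [[0.611, 0.099]]), ([379.0, 302.0], 52, [[0.601, 0.148]])]
cover [ 482.9 -329.3  273.7  110.4    2. ]
cover [ 482.4 -331.1  273.1  111.     2. ]
```

View pics/m12.png

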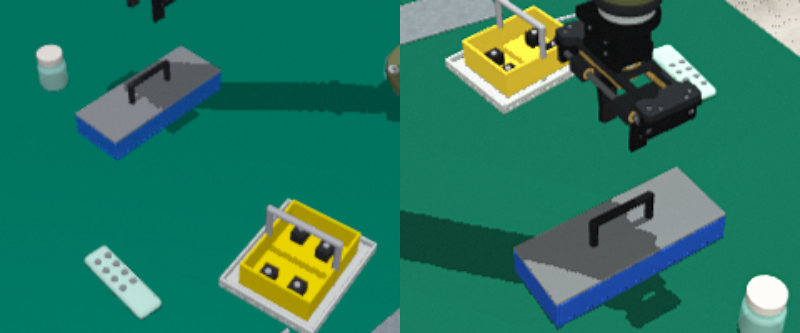

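The cover is seated within 1 mm of its start pose, the caddy lies flat in the tray with all four feet, and the arm touches nothing.

```bash
python3 -c "
from cell import env
print(env.sign_off())"
```

```text
the job is handed in; nothing more can be done
None
```

The job is handed in, though no verdict came back: by the cameras, all four feet are in the caddy, the caddy sits flat in the outgoing tray, the cover is back on the bin within about 1 mm, and I never touched the remote, screwdriver or jar.

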